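Load the hot drying chamber with the lid lifter

ROBOT

A 6-joint arm with a two-finger parallel gripper is mounted at the origin on the work surface; the furniture and walls round the work are solid. World frame = base frame: x ahead of the robot, y to its left, z up, the work surface at z = 0. Lengths are in m, angles in rad, forces in N, time in s.
With the tool pointing down it reaches from about 0.375 to 0.9 m from the base axis. Payload 3.1 kg.
Tool frame: the origin (TCP) lies at the very end of the fingers, on their centre line; the grasp point (between the pads) lies 19 mm behind it; z points along the fingers, y is the line along which they close (so a half turn about z gives the same grasp; the last joint's range is limited). The gripper opens to 87 mm and grips with 3 to 60 N. Pads are 19 mm wide; open, the fingers measure 117 mm over their backs; the gripper's body (75 mm by 190 mm) begins 51 mm behind the grasp point.
Start: joints at [0.951, 0.527, 1.433, -0, 1.181, -0.178], TCP at [0.267, 0.565, 0.186] pointing down, gripper open.
Joint ranges: [-3.08, 3.08], [-0.75, 2.2], [0.22, 2.44], [-1.43, 4.57], [0, 2.65], [-2.85, 2.85]. Speed limits (rad/s): [2.79, 2.79, 3.14, 3.14, 3.14, 3.14].

INTERFACE

Orientations are given as a unit quaternion [x, y, z, w].
In Python, from rig import status, viewer, robot gives the robot as it stands.
- The arm moves only by the tool arm_command, never from a script. Its arguments are lists of equal length, an entry for each row: "delta_rot": the turn, a rotation vector about the tool's x, y, z in degrees, a list of three; "delta_pos": the shift along the tool's x, y, z in m, a list of three; "gripper": the closure, from -1 (fully open) to 1 (shut). In form: {"delta_rot": [[rx, ry, rz], ...], "delta_pos": [[dx, dy, dz], ...], "gripper": [gripper, ...]}. A call has 1 to 12 rows; each row is the pose to reach, as a shift and turn from the pose commanded when the call began, along the tool's axes at that moment; what a row does not reach only later rows make up. A row lasts 1/12 s, in which the tool goes at most 41.7 mm and 7.16 degrees, less where a joint would pass 70% of its speed; a pose out of reach is approached as far as the arm can. A call with a gripper value outside its range is refused whole. The fingers move at their own pace and stop on an object; "grip_force" is the grip in N (left out, the last holds). Time passes only in rows, so rows that repeat a pose let the fingers close. It gives the time, the measured TCP pose, the force, the opening and the grip force at its end, in the units of the state.
- status.get_obs(): the state, without advancing time (a new reading comes with each control period).
- viewer.camera(name): name is "side" or "top"; returns a dict with "pixels" (400x640x3 uint8, blue, green, red), "fx", "fy", "cx", "cy" (pixels), "pose" (4x4, takes a point from camera to world coordinates). Camera axes: x right, y down, z forward; pixel columns grow to the right and rows downward; lengths in m; the calibration is good to about 2 mm. A picture is of the moment at which its call begins. There is no depth.
- robot.hand_in(): hands the job in; it is judged then, once.
The state is a dict: "time": time; "q": joint angles; "joint_velocities": joint speeds; "joint_torque": joint torques, N m; "position": TCP position; "tool_rot": TCP orientation; "ft_force": force on the tool from outside, world axes, zero at the start; "moment": the same for the moment, N m; "grip_width": finger opening in m; "grip_force": force on a finger pad.
Only numpy, scipy, OpenCV 4.12 (cv2) and the standard library are available. Lean on these libraries where they do the work, as an engineer would, in place of code of your own. Each camera call takes 0.05 s, during which the arm holds its last target. There are 200 camera calls.

TASK

Load the drying chamber: hook its hot lid by the loop with the lid lifter, carry it level to the cork rest and set it down there, then stand every sample tin upright in the chamber. Put the lid back on with the lifter and press it down with the lifter until it is fully home, and hang the lifter back in its stand. Touch the lid with nothing but the lifter, and leave the bottles and the jar alone.

Things in the scene. Friction and masses are not known exactly. Their poses are not given: they have to be found in the camera images.
- chamber: fixed heated drying chamber, a square white box 176 x 176 mm with a steel well. Origin under its centre, on the bench, z up. Well 140 x 140 mm, walls 10 mm thick. A black seal frame on the wall tops (inner opening 140 mm) carries the lid: frame top at z = 96 mm when up, 88 mm when pressed home
- chamber_floor (a point): centre of the floor of the chamber's well, 14 mm above the chamber's origin; axes as the chamber's
- chamber_collar (a point): centre of the chamber's collar at z = 96 mm, flush with the lid's top when home. The collar round the lid is 164 mm wide inside up to this height, then flares outward to about 184 mm wide at z = 108 mm, so that it centres a lid lowered into it; axes as the chamber's
- seal (a joint): how far the sprung seal frame is pressed down, m: 0 = up (lid off, or lying proud), 0.008 = fully home. It rises by itself when the lid is taken off; the lid's own weight does not push it down: it takes about 6 N more pressed on the lid, whose weight then keeps it down. Home at the start
- lid: hot loose square steel lid, 156 x 156 x 8 mm, 0.35 kg, with a fixed loop handle. Origin at the centre of its underside, z up. At the start it lies seated in the chamber, axes along the chamber's, top flush with the collar. Hot: only the lifter may touch it
- lid_loop (a point): middle (centre line) of the level bar of the lid's loop, 53 mm above the lid's underside; axes as the lid's. The bar is round, 10 mm thick, along y, 40 mm clear above the lid's top, on two legs at y = +45 and -45 mm (80 mm clear between them)
- lifter: loose lid lifter, 0.22 kg, used upright, 156 mm high. Origin at the bottom of its hook (centre line of the prongs), z up, hook open toward +x. From the top: black grip block, a flat cross plate (110 mm along y, x from -32 to +12 mm, z from 80 to 92 mm), two prongs. In the stand its origin is 28 mm above the stand's, axes along the stand's
- lifter_hook (a point): the lifter's origin again. Two prongs of 8 mm round bar at y = +18 and -18 mm: each comes down at x = -24 mm, runs level from x = -10 to +10 mm (underside z = -4 mm) and turns up to a tip whose end reaches x = 25, z = 17 mm. A bar hanging in it has its centre line about 9 mm above this point, x about 0
- lifter_grip (a point): point in the lifter's black grip block, 128 mm above the lifter's origin; axes as the lifter's. The block is 20 mm thick (x), 50 mm wide (y), from z = 92 to 152 mm; pinch it across x
- stand: fixed stand for the lifter. Origin under its centre on the bench. Base 110 x 130 x 8 mm, two upright cheeks 12 mm thick at y = +45 and -45 mm (78 mm clear between), x from -52 to +32 mm, top edge z = 108 mm with 9 mm high stops at both ends. The lifter is lowered from above between the cheeks until its cross plate lies on both, its x along the stand's x
- rest: fixed square lid rest, cork pad in a wooden board, 180 x 180 mm, flat top 15 mm above the bench. Origin under its centre
- tin_0: loose aluminium sample tin, 50 mm diameter, 36 mm high, with a black knob on top; 66 mm high in all, 0.1 kg. Origin at the centre of its underside, z up. All tins are alike; two or three are present, standing on the bench in front of the mixer (body 90 mm high, its cup 140 mm) at the start
- tin_1: loose aluminium sample tin, 50 mm diameter, 36 mm high, with a black knob on top; 66 mm high in all, 0.1 kg. Origin at the centre of its underside, z up. All tins are alike; two or three are present, standing on the bench in front of the mixer (body 90 mm high, its cup 140 mm) at the start
- tin_2: loose aluminium sample tin, 50 mm diameter, 36 mm high, with a black knob on top; 66 mm high in all, 0.1 kg. Origin at the centre of its underside, z up. All tins are alike; two or three are present, standing on the bench in front of the mixer (body 90 mm high, its cup 140 mm) at the start
- tin_0_knob (a point): middle of that tin's knob, 52 mm above its underside; knob 20 mm diameter, from 38 to 66 mm above the underside
- tin_1_knob (a point): middle of that tin's knob, 52 mm above its underside; knob 20 mm diameter, from 38 to 66 mm above the underside
- tin_2_knob (a point): middle of that tin's knob, 52 mm above its underside; knob 20 mm diameter, from 38 to 66 mm above the underside
- bottle_tall: bystander: tall white-labelled bottle, blue cap, 66 x 66 x 138 mm, origin under its centre
- bottle_small: bystander: small amber bottle, black cap, 46 x 46 x 104 mm, origin under its centre
- steel_jar: bystander: steel jar with a knobbed lid, 67 x 67 x 95 mm, origin under its centre
Not all that is in view belongs to the job. Leave any red look-alike of the tin_1 alone.

How it is judged:
By the outcome, as a careful person would: the job done as asked, in the order asked, and still so for the second after the job is handed in, with the robot touching nothing.
Of tin_0, tin_1, tin_2 only 2 to 3 are there at a start; the rules pass over those that are not, and their reading is None.
At some moment in a run one of tin_0, tin_1, tin_2 may be knocked a few centimetres aside while the robot is not near it.
It also fails if it takes over 208 s, if anything falls off the work surface, if the arm or the gripper's body presses on something with over 40 N, if the wrist force passes 120 N, or if a joint passes its speed limit or range.

## Working session

There is one attempt and no reset: what is moved stays moved. The work goes in short steps, Python scripts to look and compute and a tool call to move; the robot and the scene stay as the last step left them, time stands still between calls to the robot, and variables do not carry over. Pictures are saved under pics/ and viewed, at most 14 in all, crops included, and the job is handed in when it is done.

Besides the shell and the picture viewer there is one more tool, called after "Request:" by a JSON object that holds its "name" and its "arguments", one argument or row to a line. arm_command: Moves the arm, as the interface text tells. Its arguments: {"type":"object","properties":{"delta_rot":{"type":"array","items":{"type":"array","items":{"type":"number"}}},"delta_pos":{"type":"array","items":{"type":"array","items":{"type":"number"}}},"gripper":{"type":"array","items":{"type":"number"}},"grip_force":{"type":"number"}},"required":["delta_rot","delta_pos","gripper"]}

```bash
ls; mkdir -p pics; python3 - <<'E'
from rig import status, viewer, robot
import cv2,numpy as np
o=status.get_obs(); print({k:np.round(v,3) for k,v in o.items()})
for n in("top","side"):
    c=viewer.camera(n); cv2.imwrite(f"pics/{n}0.png",c["pixels"]); print(n,c["fx"],c["fy"],c["cx"],c["cy"],np.round(c["pose"],4).tolist())
E
```

```text
pics
{'time': np.float64(0.0), 'q': array([ 0.95 ,  0.528,  1.434, -0.   ,  1.181, -0.179]), 'joint_velocities': array([-0.001, -0.   ,  0.001,  0.   , -0.001, -0.001]), 'joint_torque': array([  0.   , -44.004, -17.66 ,   0.063,   0.058,  -0.   ]), 'position': array([0.267, 0.564, 0.185]), 'tool_rot': array([ 0.219,  0.976, -0.001, -0.   ]), 'ft_force': array([-0.181, -0.273, -0.474]), 'moment': array([-0.044, -0.026, -0.06 ]), 'grip_force': np.float64(0.0), 'grip_width': np.float64(0.087)}
top 494.6609815577147 494.6609815577147 319.43551349024926 191.27481918466862 [[-0.0096, -0.978, 0.2085, 0.2786], [-1.0, 0.01, 0.0005, 0.0366], [-0.0026, -0.2085, -0.978, 1.2713], [0.0, 0.0, 0.0, 1.0]]
side 435.73591512516657 435.73591512516657 315.2498044880146 199.03074428157 [[0.9161, -0.2402, 0.3211, 0.1417], [-0.401, -0.5379, 0.7415, -0.8806], [-0.0054, -0.808, -0.5891, 0.8057], [0.0, 0.0, 0.0, 1.0]]
```

View pics/top0.png

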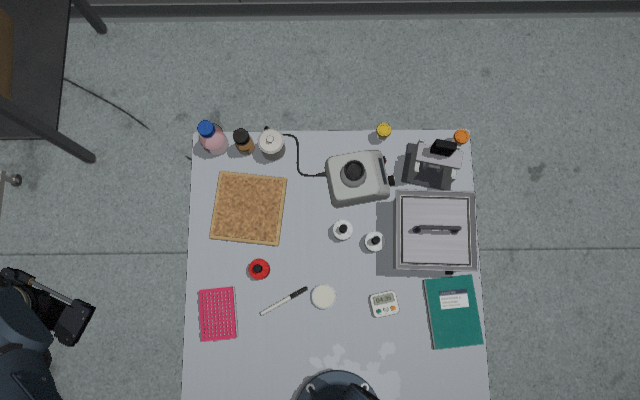

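View pics/side0.png

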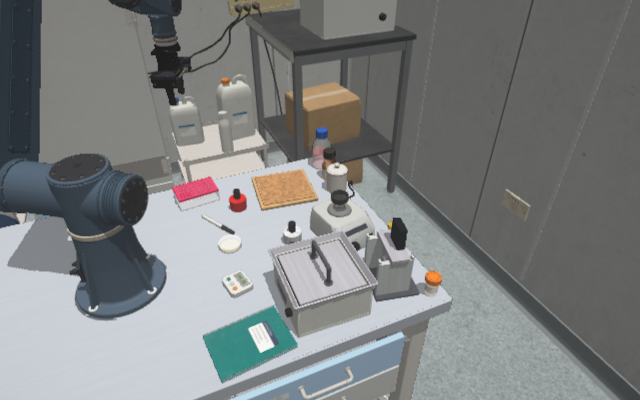

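The top view shows the chamber with its lid bar at about (437,230), the stand and lifter at (432,163), the rest at (249,208), and two white tins with black knobs at (343,230) and (374,242). The red look-alike is at (259,269) and the flat white dish at (323,297). The two white ones fit the tins: aluminium, black knob, in front of the mixer. I'll confirm that in an enlarged crop.

```bash
python3 - <<'E'
import cv2
a=cv2.imread("pics/top0.png"); cv2.imwrite("pics/topc.png",cv2.resize(a[125:280,320:485],None,fx=3.8,fy=3.8,interpolation=cv2.INTER_CUBIC))
a=cv2.imread("pics/side0.png"); cv2.imwrite("pics/sidec.png",cv2.resize(a[180:340,240:450],None,fx=3.7,fy=3.7,interpolation=cv2.INTER_CUBIC))
E
```

```text
(no output)
```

View pics/topc.png

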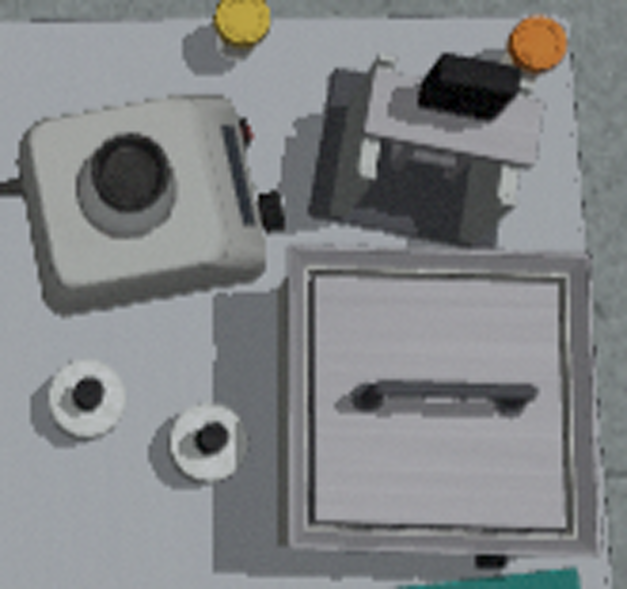

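View pics/sidec.png

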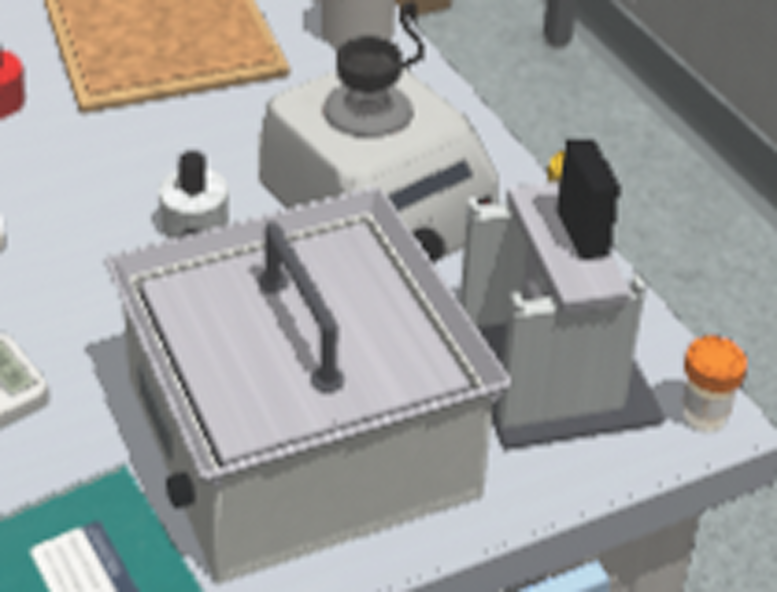

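```bash
cat > h.py <<'E'
import numpy as np,cv2
from scipy.spatial.transform import Rotation as R
CAM={"top":(494.661,319.4355,191.2748,np.array([[-0.0096,-0.978,0.2085,0.2786],[-1,0.01,0.0005,0.0366],[-0.0026,-0.2085,-0.978,1.2713]])),
"side":(435.736,315.2498,199.0307,np.array([[0.9161,-0.2402,0.3211,0.1417],[-0.401,-0.5379,0.7415,-0.8806],[-0.0054,-0.808,-0.5891,0.8057]]))}
def ray(n,u,v):
    f,cx,cy,P=CAM[n]; d=P[:,:3]@[(u-cx)/f,(v-cy)/f,1]; return P[:,3],d
def onz(n,u,v,z):
    o,d=ray(n,u,v); return o+d*(z-o[2])/d[2]
def proj(n,p):
    f,cx,cy,P=CAM[n]; q=P[:,:3].T@(np.array(p)-P[:,3]); return np.array([f*q[0]/q[2]+cx,f*q[1]/q[2]+cy])
def tc(u,v): return (u+.5)/3.8-.5+320,(v+.5)/3.8-.5+125
def sc(u,v): return (u+.5)/3.7-.5+240,(v+.5)/3.7-.5+180
def loc():
    "world->tool"
    from rig import status
    o=status.get_obs(); return np.array(o["position"]),R.from_quat(o["tool_rot"]),o
E
python3 - <<'E'
from h import *
np.set_printoptions(precision=4,suppress=True)
print("plate top z120"); 
for p in [(383,65),(365,135),(533,163),(545,100)]: print(onz("top",*tc(*p),.120))
print("plate side")
for p in [(512,188),(567,302),(630,295)]: print(onz("side",*sc(*p),.120))
print("grip top z180 top/side")
for p in [(440,55),(523,70),(512,98)]: print(onz("top",*tc(*p),.180))
for p in [(568,142),(600,140),(618,183),(585,182)]: print(onz("side",*sc(*p),.180))
print("base z8")
for p in [(310,215),(495,247),(335,70)]: print(onz("top",*tc(*p),.008))
for p in [(505,447),(665,415)]: print(onz("side",*sc(*p),.0))
print("lid corners z96")
for p in [(310,275),(315,527),(572,531),(563,277)]: print(onz("top",*tc(*p),.096))
for p in [(140,282),(368,218),(475,385),(215,462)]: print(onz("side",*sc(*p),.096))
print("loop bar ends z 141 (88+53)")
for p in [(362,393),(537,392)]: print(onz("top",*tc(*p),.141))
for p in [(275,232),(330,325)]: print(onz("side",*sc(*p),.141))
a=cv2.imread("pics/top0.png");h=cv2.cvtColor(a,cv2.COLOR_BGR2HSV)
m=(h[...,2]<70).astype(np.uint8); n,l,s,c=cv2.connectedComponentsWithStats(m[220:252,330:385])
for i in range(1,n):
  if s[i,4]>20: print("knob",s[i],c[i]+[330,220],onz("top",*(c[i]+[330,220]),.058))
m=cv2.inRange(h,(8,70,90),(25,255,255)); n,l,s,c=cv2.connectedComponentsWithStats(m[160:260,200:300])
cs,_=cv2.findContours(m,0,2); b=max(cs,key=cv2.contourArea); r=cv2.minAreaRect(b); print("rest",r,[onz("top",*q,.015) for q in cv2.boxPoints(r)])
E
```

```text
plate top z120
[ 0.6447 -0.2094  0.12  ]
[ 0.5984 -0.1956  0.12  ]
[ 0.579  -0.3008  0.12  ]
[ 0.6203 -0.3113  0.12  ]
plate side
[ 0.6027 -0.1983  0.12  ]
[ 0.5791 -0.304   0.12  ]
[ 0.6171 -0.3143  0.12  ]
grip top z180 top/side
[ 0.6316 -0.2315  0.18  ]
[ 0.6215 -0.2812  0.18  ]
[ 0.604  -0.2734  0.18  ]
[ 0.6164 -0.2338  0.18  ]
[ 0.6356 -0.2402  0.18  ]
[ 0.6228 -0.2798  0.18  ]
[ 0.6052 -0.271   0.18  ]
base z8
[ 0.5727 -0.1774  0.008 ]
[ 0.5489 -0.3035  0.008 ]
[ 0.677  -0.1995  0.008 ]
[ 0.5489 -0.3003  0.    ]
[ 0.6583 -0.3193  0.    ]
lid corners z96
[ 0.513  -0.1608  0.096 ]
[ 0.3537 -0.1568  0.096 ]
[ 0.3497 -0.3158  0.096 ]
[ 0.51   -0.3218  0.096 ]
[ 0.3568 -0.1585  0.096 ]
[ 0.5159 -0.1622  0.096 ]
[ 0.5079 -0.3214  0.096 ]
[ 0.3463 -0.313   0.096 ]
loop bar ends z 141 (88+53)
[ 0.4309 -0.1814  0.141 ]
[ 0.4305 -0.2873  0.141 ]
[ 0.4342 -0.1962  0.141 ]
[ 0.4312 -0.2824  0.141 ]
knob [ 9  5  8  8 52] [342.6154 228.3846] [ 0.443  -0.0191  0.058 ]
knob [41 17  9  8 48] [375.1458 239.9167] [ 0.4137 -0.0984  0.058 ]
rest ((247.5382843017578, 207.7900848388672), (70.39888763427734, 68.32666015625), 6.519801616668701) [array([0.4283, 0.3205, 0.015 ]), array([0.6066, 0.3068, 0.015 ]), array([0.5832, 0.1232, 0.015 ]), array([0.4062, 0.1422, 0.015 ])]
```

Both views agree. The two tins are at (0.443,-0.019) and (0.414,-0.098), and the lid centre is (0.4315,-0.239) with yaw -1.3°. The lifter is at (0.619,-0.256) with yaw -10.4°, its hook facing away from the robot. The rest is at (0.506,0.223) with yaw -5°.

```bash
cat > g.py <<'E'
import sys
from h import *
# python3 g.py x y z yaw_of_tool_y ; prints deltas in tool frame
def go(x,y,z,yaw):
    p,r,o=loc(); a=np.radians(yaw); yv=np.array([np.cos(a),np.sin(a),0]); zv=np.array([0,0,-1.]); xv=np.cross(yv,zv)
    g=R.from_matrix(np.stack([xv,yv,zv],1))
    d=r.inv().apply(np.array([x,y,z])-p); rv=(r.inv()*g).as_rotvec(degrees=True)
    print("t %.1f"%o["time"],"pos",np.round(p,4),"yaw %.2f"%np.degrees(np.arctan2(*r.apply([0,1,0])[1::-1])),"F",np.round(o["ft_force"],1),"w %.4f"%o["grip_width"]," dpos",np.round(d,4).tolist(),"drot",np.round(rv,2).tolist())
if __name__=="__main__":
    v=list(map(float,sys.argv[1:]))
    for i in range(0,len(v),4): go(*v[i:i+4])
E
python3 g.py .4 .45 .36 64.7 .619 -.2555 .36 -10.4
```

```text
t 0.1 pos [0.2668 0.5644 0.1856] yaw 64.68 F [-0.   0.  -0.4] w 0.0871  dpos [-0.1693, -0.0468, -0.1744] drot [-0.11, -0.02, -0.02]
t 0.1 pos [0.2668 0.5644 0.1856] yaw 64.68 F [-0.   0.  -0.4] w 0.0871  dpos [-0.6689, -0.5909, -0.1735] drot [-0.11, 0.05, 75.08]
```

Request:
{"name": "arm_command", "arguments": {
  "delta_rot": [
    [0, 0, 0],
    [0, 0, 0],
    [0, 0, 0],
    [0, 0, 0],
    [0, 0, 7],
    [0, 0, 14],
    [0, 0, 21],
    [0, 0, 28],
    [0, 0, 35],
    [0, 0, 42],
    [0, 0, 49],
    [0, 0, 56]
  ],
  "delta_pos": [
    [0, 0, -0.04],
    [0, 0, -0.08],
    [0, 0, -0.12],
    [-0.03, -0.02, -0.15],
    [-0.06, -0.04, -0.173],
    [-0.09, -0.065, -0.173],
    [-0.12, -0.09, -0.173],
    [-0.15, -0.12, -0.173],
    [-0.18, -0.15, -0.173],
    [-0.21, -0.18, -0.173],
    [-0.24, -0.21, -0.173],
    [-0.27, -0.235, -0.173]
  ],
  "gripper": [0, 0, 0, 0, 0, 0, 0, 0, 0, 0, 0, 0]
}}

```text
time: 1.1
position: [0.4098, 0.2356, 0.3592]
tool_rot: [0.654, 0.757, -0.0, -0.0]
ft_force: [0.7, 1.2, 0.5]
grip_width: 0.0434
grip_force: 0.0
```

```bash
python3 g.py .619 -.2555 .36 -10.4
```

```text
t 1.1 pos [0.4098 0.2356 0.3592] yaw 8.37 F [0.7 1.2 0.5] w 0.0434  dpos [-0.5163, 0.1354, -0.0009] drot [-0.06, 0.02, 18.77]
```

Request:
{"name": "arm_command", "arguments": {
  "delta_rot": [
    [0, 0, 3],
    [0, 0, 6],
    [0, 0, 9],
    [0, 0, 12],
    [0, 0, 15],
    [0, 0, 18],
    [0, 0, 18.8],
    [0, 0, 18.8],
    [0, 0, 18.8],
    [0, 0, 18.8],
    [0, 0, 18.8],
    [0, 0, 18.8]
  ],
  "delta_pos": [
    [-0.2, 0.052, 0],
    [-0.516, 0.135, 0],
    [-0.516, 0.135, 0],
    [-0.516, 0.135, 0],
    [-0.516, 0.135, 0],
    [-0.516, 0.135, 0],
    [-0.516, 0.135, 0],
    [-0.516, 0.135, 0],
    [-0.516, 0.135, 0],
    [-0.516, 0.135, 0],
    [-0.516, 0.135, 0],
    [-0.516, 0.135, 0]
  ],
  "gripper": [0, 0, 0, 0, 0, 0, 0, 0, 0, 0, 0, 0]
}}

```text
time: 2.1
position: [0.6088, -0.2233, 0.3588]
tool_rot: [0.767, 0.642, -0.0, -0.001]
ft_force: [1.0, -0.0, 0.1]
grip_width: 0.0437
grip_force: 0.0
```

Request:
{"name": "arm_command", "arguments": {
  "delta_rot": [
    [0, 0, 0]
  ],
  "delta_pos": [
    [0, 0, 0]
  ],
  "gripper": [0]
}}

```text
time: 2.18
position: [0.6104, -0.2295, 0.3568]
tool_rot: [0.769, 0.639, -0.001, 0.001]
ft_force: [0.7, 0.2, -1.0]
grip_width: 0.0432
grip_force: 0.0
```

```bash
python3 g.py .619 -.2555 .137 -10.4
```

```text
t 2.2 pos [ 0.6104 -0.2295  0.3568] yaw -10.49 F [ 0.7  0.2 -1. ] w 0.0432  dpos [-0.0232, 0.0131, 0.2199] drot [0.01, 0.2, -0.09]
```

Request:
{"name": "arm_command", "arguments": {
  "delta_rot": [
    [0, 0, 0],
    [0, 0, 0],
    [0, 0, 0],
    [0, 0, 0],
    [0, 0, 0],
    [0, 0, 0]
  ],
  "delta_pos": [
    [-0.023, 0.013, 0.03],
    [-0.023, 0.013, 0.06],
    [-0.023, 0.013, 0.09],
    [-0.023, 0.013, 0.12],
    [-0.023, 0.013, 0.12],
    [-0.023, 0.013, 0.12]
  ],
  "gripper": [0, 0, 0, 0, 0, 0]
}}

```text
time: 2.68
position: [0.6162, -0.2455, 0.2375]
tool_rot: [0.767, 0.642, -0.001, -0.003]
ft_force: [0.3, 0.2, 0.4]
grip_width: 0.0432
grip_force: 0.0
```

```bash
python3 g.py .619 -.2555 .137 -10.4; python3 - <<'E'
from rig import viewer
import cv2
c=viewer.camera("side")["pixels"]; cv2.imwrite("pics/s1.png",cv2.resize(c[160:320,300:470],None,fx=3.5,fy=3.5,interpolation=cv2.INTER_CUBIC))
E
```

```text
t 2.7 pos [ 0.6162 -0.2455  0.2375] yaw -10.11 F [0.3 0.2 0.4] w 0.0432  dpos [-0.0096, 0.005, 0.1004] drot [-0.29, -0.11, 0.29]
```

View pics/s1.png

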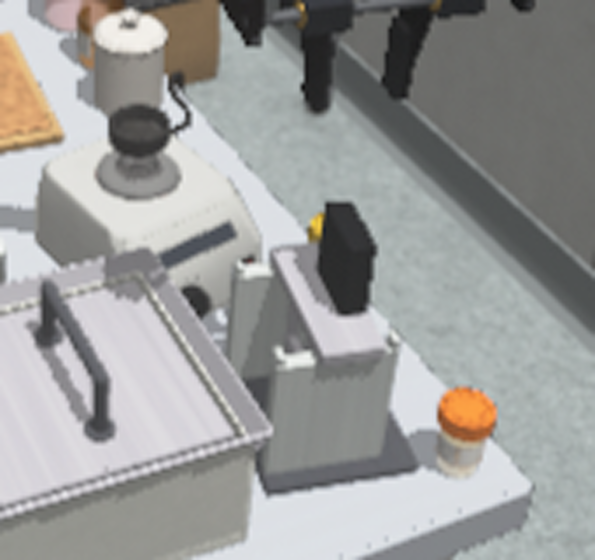

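The fingers straddle the line of the grip block (crop 355,250) and still need about 10 mm of sideways correction. I'll descend.

Request:
{"name": "arm_command", "arguments": {
  "delta_rot": [
    [-0.3, 0, 0.3],
    [-0.3, 0, 0.3],
    [-0.3, 0, 0.3],
    [-0.3, 0, 0.3],
    [-0.3, 0, 0.3]
  ],
  "delta_pos": [
    [-0.0096, 0.005, 0],
    [-0.0096, 0.005, 0],
    [-0.0096, 0.005, 0.015],
    [-0.0096, 0.005, 0.03],
    [-0.0096, 0.005, 0.03]
  ],
  "gripper": [0, 0, 0, 0, 0]
}}

```text
time: 3.15
position: [0.6198, -0.2566, 0.2085]
tool_rot: [0.769, 0.64, 0.001, 0.001]
ft_force: [-1.1, 0.2, -1.3]
grip_width: 0.0437
grip_force: 0.0
```

```bash
python3 g.py .619 -.2555 .137 -10.4
```

```text
t 3.1 pos [ 0.6198 -0.2566  0.2085] yaw -10.44 F [-1.1  0.2 -1.3] w 0.0437  dpos [0.0009, -0.0012, 0.0715] drot [0.17, -0.04, -0.04]
```

Request:
{"name": "arm_command", "arguments": {
  "delta_rot": [
    [0, 0, 0],
    [0, 0, 0],
    [0, 0, 0],
    [0, 0, 0],
    [0, 0, 0],
    [0, 0, 0],
    [0, 0, 0],
    [0, 0, 0],
    [0, 0, 0],
    [0, 0, 0],
    [0, 0, 0],
    [0, 0, 0]
  ],
  "delta_pos": [
    [0.001, -0.001, 0.02],
    [0.001, -0.001, 0.04],
    [0.001, -0.001, 0.06],
    [0.001, -0.001, 0.071],
    [0.001, -0.001, 0.071],
    [0.001, -0.001, 0.071],
    [0.001, -0.001, 0.071],
    [0.001, -0.001, 0.071],
    [0.001, -0.001, 0.071],
    [0.001, -0.001, 0.071],
    [0.001, -0.001, 0.071],
    [0.001, -0.001, 0.071]
  ],
  "gripper": [0, 0, 0, 0, 0, 0.8, 0.8, 0.8, 0.8, 0.8, 0.8, 0.8],
  "grip_force": 40
}}

```text
time: 4.15
position: [0.6208, -0.2559, 0.1397]
tool_rot: [0.768, 0.64, 0.002, 0.003]
ft_force: [-0.4, 0.3, 4.6]
grip_width: 0.0191
grip_force: 39.9
```

```bash
python3 g.py .619 -.2555 .25 -10.4
```

```text
t 4.2 pos [ 0.6208 -0.2559  0.1397] yaw -10.41 F [-0.4  0.3  4.6] w 0.0191  dpos [0.0, -0.0011, -0.1103] drot [0.39, 0.04, -0.01]
```

Request:
{"name": "arm_command", "arguments": {
  "delta_rot": [
    [0, 0, 0],
    [0, 0, 0],
    [0, 0, 0],
    [0, 0, 0],
    [0, 0, 0],
    [0, 0, 0],
    [0, 0, 0],
    [0, 0, 0],
    [0, 0, 0],
    [0, 0, 0]
  ],
  "delta_pos": [
    [0, 0, -0.01],
    [0, 0, -0.025],
    [0, 0, -0.045],
    [0, 0, -0.07],
    [0, 0, -0.095],
    [0, 0, -0.12],
    [0, 0, -0.15],
    [0, 0, -0.15],
    [0, 0, -0.15],
    [0, 0, -0.15]
  ],
  "gripper": [0.8, 0.8, 0.8, 0.8, 0.8, 0.8, 0.8, 0.8, 0.8, 0.8]
}}

```text
time: 4.98
position: [0.6185, -0.2548, 0.287]
tool_rot: [0.768, 0.64, 0.001, 0.001]
ft_force: [-0.6, 0.2, -3.0]
grip_width: 0.019
grip_force: 39.8
```

```bash
python3 g.py .3865 -.238 .29 -1.3; python3 - <<'E'
from rig import viewer
import cv2
c=viewer.camera("side")["pixels"]; cv2.imwrite("pics/s2.png",cv2.resize(c[120:320,280:470],None,fx=3,fy=3,interpolation=cv2.INTER_CUBIC))
E
```

```text
t 5.0 pos [ 0.6185 -0.2548  0.287 ] yaw -10.41 F [-0.6  0.2 -3. ] w 0.0190  dpos [-0.0254, -0.2313, -0.0036] drot [0.15, -0.05, -9.11]
```

View pics/s2.png

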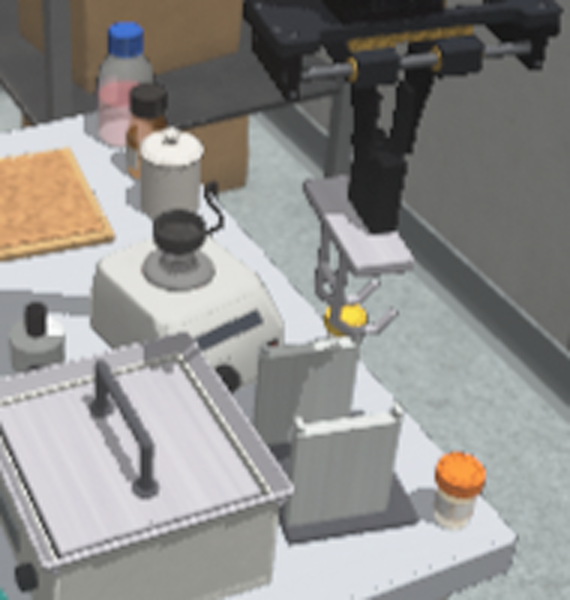

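The lifter is upright in the fingers with its hook toward +x (prong tips at crop (378,285) and (393,315)).

Request:
{"name": "arm_command", "arguments": {
  "delta_rot": [
    [0, 0, -1],
    [0, 0, -2],
    [0, 0, -3],
    [0, 0, -5],
    [0, 0, -7],
    [0, 0, -9],
    [0, 0, -9.1],
    [0, 0, -9.1],
    [0, 0, -9.1],
    [0, 0, -9.1],
    [0, 0, -9.1],
    [0, 0, -9.1]
  ],
  "delta_pos": [
    [-0.001, -0.01, -0.003],
    [-0.003, -0.03, -0.003],
    [-0.006, -0.06, -0.003],
    [-0.01, -0.09, -0.003],
    [-0.013, -0.12, -0.003],
    [-0.017, -0.15, -0.003],
    [-0.02, -0.18, -0.003],
    [-0.023, -0.21, -0.003],
    [-0.025, -0.225, -0.003],
    [-0.025, -0.231, -0.003],
    [-0.025, -0.231, -0.003],
    [-0.025, -0.231, -0.003]
  ],
  "gripper": [0.8, 0.8, 0.8, 0.8, 0.8, 0.8, 0.8, 0.8, 0.8, 0.8, 0.8, 0.8]
}}

```text
time: 6.03
position: [0.3881, -0.2385, 0.2901]
tool_rot: [0.715, 0.699, 0.002, 0.002]
ft_force: [0.3, 0.1, -2.5]
grip_width: 0.0192
grip_force: 39.8
```

```bash
python3 g.py .3865 -.238 .22 -1.3; python3 -c "
from h import *
print(proj('side',[.640,-.277,.192]),'seen 410.8 224.8')"
```

```text
t 6.0 pos [ 0.3881 -0.2385  0.2901] yaw -1.33 F [ 0.3  0.1 -2.5] w 0.0192  dpos [0.0005, -0.0021, 0.0701] drot [0.34, 0.05, -0.03]
[413.16206054 222.18719608] seen 410.8 224.8
```

Request:
{"name": "arm_command", "arguments": {
  "delta_rot": [
    [0.3, 0, 0],
    [0.3, 0, 0],
    [0.3, 0, 0],
    [0.3, 0, 0],
    [0.3, 0, 0],
    [0.3, 0, 0],
    [0.3, 0, 0]
  ],
  "delta_pos": [
    [0, -0.002, 0.015],
    [0, -0.002, 0.03],
    [0, -0.002, 0.045],
    [0, -0.002, 0.06],
    [0, -0.002, 0.07],
    [0, -0.002, 0.07],
    [0, -0.002, 0.07]
  ],
  "gripper": [0.8, 0.8, 0.8, 0.8, 0.8, 0.8, 0.8]
}}

```text
time: 6.62
position: [0.387, -0.2384, 0.2197]
tool_rot: [0.715, 0.699, -0.0, -0.0]
ft_force: [-0.2, -0.6, -2.4]
grip_width: 0.0187
grip_force: 39.8
```

```bash
python3 g.py .4315 -.239 .22 -1.3; python3 - <<'E'
from rig import viewer
import cv2
c=viewer.camera("side")["pixels"]; cv2.imwrite("pics/s3.png",cv2.resize(c[190:320,255:405],None,fx=4.4,fy=4.4,interpolation=cv2.INTER_CUBIC))
E
```

```text
t 6.6 pos [ 0.387  -0.2384  0.2197] yaw -1.26 F [-0.2 -0.6 -2.4] w 0.0187  dpos [0.0004, 0.0445, -0.0003] drot [-0.04, -0.0, 0.04]
```

View pics/s3.png

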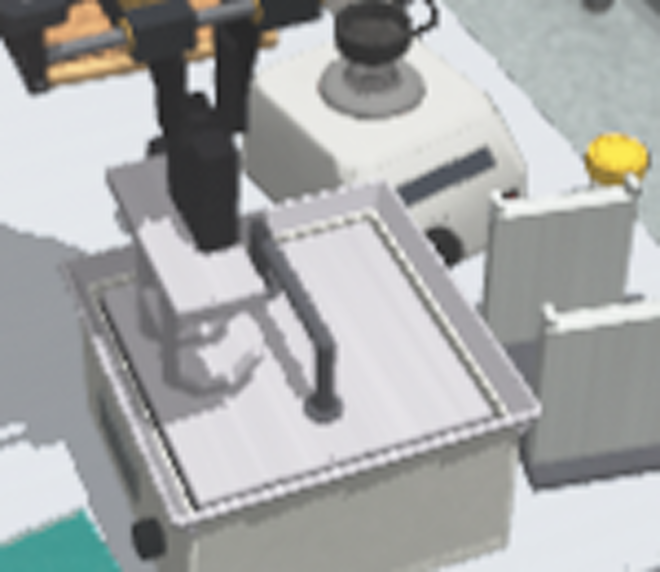

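The hook stands behind the bar with its near tip at crop (262,350), below the bar and clear of the lid top. Next I slide it under the bar, then lift.

Request:
{"name": "arm_command", "arguments": {
  "delta_rot": [
    [0, 0, 0],
    [0, 0, 0],
    [0, 0, 0],
    [0, 0, 0],
    [0, 0, 0],
    [0, 0, 0],
    [0, 0, 0]
  ],
  "delta_pos": [
    [0, 0.008, 0],
    [0, 0.016, 0],
    [0, 0.024, 0],
    [0, 0.032, 0],
    [0, 0.04, 0],
    [0, 0.0445, 0],
    [0, 0.0445, 0]
  ],
  "gripper": [0.8, 0.8, 0.8, 0.8, 0.8, 0.8, 0.8]
}}

```text
time: 7.25
position: [0.432, -0.2396, 0.2203]
tool_rot: [0.715, 0.699, -0.0, 0.001]
ft_force: [-0.1, 0.6, -3.9]
grip_width: 0.0192
grip_force: 39.8
```

Request:
{"name": "arm_command", "arguments": {
  "delta_rot": [
    [0, 0, 0],
    [0, 0, 0],
    [0, 0, 0],
    [0, 0, 0],
    [0, 0, 0],
    [0, 0, 0],
    [0, 0, 0],
    [0, 0, 0],
    [0, 0, 0],
    [0, 0, 0]
  ],
  "delta_pos": [
    [0, 0, -0.005],
    [0, 0, -0.01],
    [0, 0, -0.015],
    [0, 0, -0.018],
    [0, 0, -0.021],
    [0, 0, -0.024],
    [0, 0, -0.027],
    [0, 0, -0.03],
    [0, 0, -0.033],
    [0, 0, -0.033]
  ],
  "gripper": [0.8, 0.8, 0.8, 0.8, 0.8, 0.8, 0.8, 0.8, 0.8, 0.8]
}}

```text
time: 8.08
position: [0.4305, -0.2392, 0.2534]
tool_rot: [0.715, 0.699, -0.0, 0.0]
ft_force: [-0.3, 0.3, -6.1]
grip_width: 0.0189
grip_force: 39.8
```

```bash
python3 g.py .4315 -.239 .37 -1.3; python3 - <<'E'
from rig import viewer
import cv2
c=viewer.camera("side")["pixels"]; cv2.imwrite("pics/s4.png",cv2.resize(c[170:320,255:405],None,fx=3.8,fy=3.8,interpolation=cv2.INTER_CUBIC))
E
```

```text
t 8.1 pos [ 0.4305 -0.2392  0.2534] yaw -1.31 F [-0.3  0.3 -6.1] w 0.0189  dpos [0.0001, 0.0009, -0.1166] drot [-0.02, 0.03, -0.01]
```

View pics/s4.png

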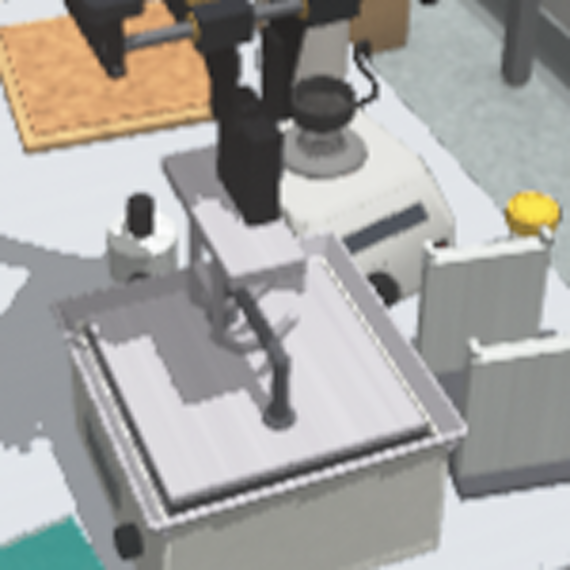

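The lid hangs level in the hook, and the load rose by about 3.7 N, which matches its weight. I'll raise it and carry it slowly to the rest.

Request:
{"name": "arm_command", "arguments": {
  "delta_rot": [
    [0, 0, 0],
    [0, 0, 0],
    [0, 0, 0],
    [0, 0, 0],
    [0, 0, 0],
    [0, 0, 0],
    [0, 0, 0],
    [0, 0, 0],
    [0, 0, 0],
    [0, 0, 0],
    [0, 0, 0],
    [0, 0, 0]
  ],
  "delta_pos": [
    [0, 0.001, -0.004],
    [0, 0.001, -0.012],
    [0, 0.001, -0.022],
    [0, 0.001, -0.034],
    [0, 0.001, -0.046],
    [0, 0.001, -0.058],
    [0, 0.001, -0.07],
    [0, 0.001, -0.082],
    [0, 0.001, -0.092],
    [0, 0.001, -0.1],
    [0, 0.001, -0.104],
    [0, 0.001, -0.106]
  ],
  "gripper": [0.8, 0.8, 0.8, 0.8, 0.8, 0.8, 0.8, 0.8, 0.8, 0.8, 0.8, 0.8]
}}

```text
time: 9.13
position: [0.4318, -0.2394, 0.3599]
tool_rot: [0.715, 0.699, -0.0, 0.001]
ft_force: [-0.2, 0.4, -6.1]
grip_width: 0.0192
grip_force: 39.8
```

```bash
python3 g.py .506 .223 .36 -5
```

```text
t 9.1 pos [ 0.4318 -0.2394  0.3599] yaw -1.31 F [-0.2  0.4 -6.1] w 0.0192  dpos [0.464, 0.0636, -0.0007] drot [0.05, 0.08, 3.69]
```

Request:
{"name": "arm_command", "arguments": {
  "delta_rot": [
    [0, 0, 0],
    [0, 0, 0],
    [0, 0, 0],
    [0, 0, 0.3],
    [0, 0, 0.6],
    [0, 0, 0.9],
    [0, 0, 1.2],
    [0, 0, 1.5],
    [0, 0, 1.8],
    [0, 0, 2.1],
    [0, 0, 2.4],
    [0, 0, 2.7]
  ],
  "delta_pos": [
    [0.003, 0, 0],
    [0.009, 0.001, 0],
    [0.018, 0.002, 0],
    [0.03, 0.004, 0],
    [0.046, 0.006, 0],
    [0.064, 0.009, 0],
    [0.083, 0.011, 0],
    [0.103, 0.014, 0],
    [0.123, 0.017, 0],
    [0.143, 0.02, 0],
    [0.163, 0.022, 0],
    [0.183, 0.025, 0]
  ],
  "gripper": [0.8, 0.8, 0.8, 0.8, 0.8, 0.8, 0.8, 0.8, 0.8, 0.8, 0.8, 0.8]
}}

```text
time: 10.13
position: [0.46, -0.0546, 0.3585]
tool_rot: [0.731, 0.682, -0.0, -0.001]
ft_force: [-0.5, 1.5, -6.3]
grip_width: 0.0189
grip_force: 39.8
```

Request:
{"name": "arm_command", "arguments": {
  "delta_rot": [
    [0, 0, 0.2],
    [0, 0, 0.4],
    [0, 0, 0.6],
    [0, 0, 0.8],
    [0, 0, 1],
    [0, 0, 1],
    [0, 0, 1],
    [0, 0, 1],
    [0, 0, 1],
    [0, 0, 1],
    [0, 0, 1],
    [0, 0, 1]
  ],
  "delta_pos": [
    [0.02, 0.003, 0],
    [0.04, 0.006, 0],
    [0.06, 0.009, 0],
    [0.08, 0.012, 0],
    [0.1, 0.015, 0],
    [0.12, 0.018, 0],
    [0.14, 0.021, 0],
    [0.16, 0.024, 0],
    [0.18, 0.027, 0],
    [0.2, 0.03, 0],
    [0.22, 0.033, 0],
    [0.238, 0.036, 0]
  ],
  "gripper": [0.8, 0.8, 0.8, 0.8, 0.8, 0.8, 0.8, 0.8, 0.8, 0.8, 0.8, 0.8]
}}

```text
time: 11.13
position: [0.5123, 0.1802, 0.3581]
tool_rot: [0.737, 0.676, -0.001, -0.001]
ft_force: [1.0, 0.2, -5.3]
grip_width: 0.019
grip_force: 39.8
```

```bash
python3 g.py .506 .223 .36 -5
```

```text
t 11.1 pos [0.5123 0.1802 0.3581] yaw -4.95 F [ 1.   0.2 -5.3] w 0.0190  dpos [0.0421, -0.01, -0.0019] drot [-0.13, 0.02, 0.05]
```

Request:
{"name": "arm_command", "arguments": {
  "delta_rot": [
    [0, 0, 0],
    [0, 0, 0],
    [0, 0, 0],
    [0, 0, 0],
    [0, 0, 0],
    [0, 0, 0],
    [0, 0, 0],
    [0, 0, 0],
    [0, 0, 0],
    [0, 0, 0]
  ],
  "delta_pos": [
    [0.016, -0.004, 0],
    [0.028, -0.007, 0],
    [0.036, -0.009, 0],
    [0.041, -0.01, 0],
    [0.042, -0.01, 0],
    [0.042, -0.01, 0.006],
    [0.042, -0.01, 0.016],
    [0.042, -0.01, 0.026],
    [0.042, -0.01, 0.032],
    [0.042, -0.01, 0.034]
  ],
  "gripper": [0.8, 0.8, 0.8, 0.8, 0.8, 0.8, 0.8, 0.8, 0.8, 0.8]
}}

```text
time: 11.97
position: [0.506, 0.2199, 0.3225]
tool_rot: [0.738, 0.675, -0.002, -0.001]
ft_force: [-0.4, -0.2, -6.3]
grip_width: 0.0194
grip_force: 39.8
```

```bash
python3 g.py .506 .223 .172 -5
```

```text
t 12.0 pos [0.506  0.2199 0.3225] yaw -5.07 F [-0.4 -0.2 -6.3] w 0.0194  dpos [0.0035, 0.0003, 0.1505] drot [-0.23, 0.13, -0.07]
```

Request:
{"name": "arm_command", "arguments": {
  "delta_rot": [
    [-0.2, 0.1, 0],
    [-0.2, 0.1, 0],
    [-0.2, 0.1, 0],
    [-0.2, 0.1, 0],
    [-0.2, 0.1, 0],
    [-0.2, 0.1, 0],
    [-0.2, 0.1, 0],
    [-0.2, 0.1, 0],
    [-0.2, 0.1, 0],
    [-0.2, 0.1, 0],
    [-0.2, 0.1, 0],
    [-0.2, 0.1, 0]
  ],
  "delta_pos": [
    [0.003, 0, 0.005],
    [0.003, 0, 0.015],
    [0.003, 0, 0.028],
    [0.003, 0, 0.043],
    [0.003, 0, 0.058],
    [0.003, 0, 0.073],
    [0.003, 0, 0.088],
    [0.003, 0, 0.103],
    [0.003, 0, 0.116],
    [0.003, 0, 0.125],
    [0.003, 0, 0.13],
    [0.003, 0, 0.132]
  ],
  "gripper": [0.8, 0.8, 0.8, 0.8, 0.8, 0.8, 0.8, 0.8, 0.8, 0.8, 0.8, 0.8]
}}

```text
time: 12.97
position: [0.5073, 0.2236, 0.192]
tool_rot: [0.737, 0.675, 0.001, 0.001]
ft_force: [0.6, -0.4, -6.2]
grip_width: 0.0192
grip_force: 39.8
```

```bash
python3 g.py .506 .223 .172 -5; python3 - <<'E'
from rig import viewer
import cv2
c=viewer.camera("side")["pixels"]; cv2.imwrite("pics/s5.png",cv2.resize(c[60:240,210:360],None,fx=3.3,fy=3.3,interpolation=cv2.INTER_CUBIC))
E
```

```text
t 13.0 pos [0.5073 0.2236 0.192 ] yaw -5.02 F [ 0.6 -0.4 -6.2] w 0.0192  dpos [-0.0007, -0.0013, 0.02] drot [0.16, -0.04, -0.02]
```

View pics/s5.png

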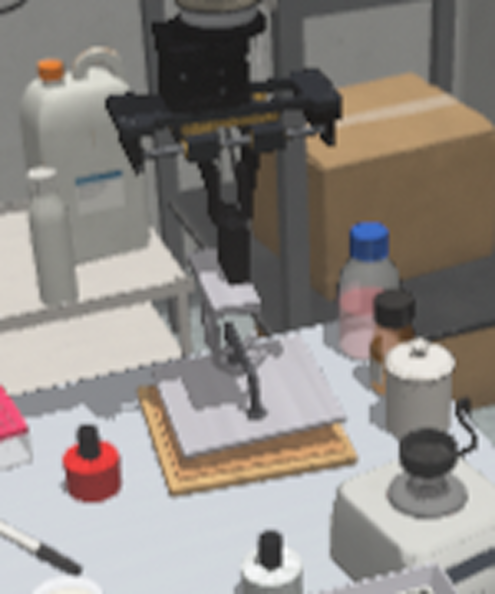

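The lid hovers level over the cork and inside the board (crop 160-345, 345-460). I'll lower it and release the bar.

Request:
{"name": "arm_command", "arguments": {
  "delta_rot": [
    [0, 0, 0],
    [0, 0, 0],
    [0, 0, 0],
    [0, 0, 0],
    [0, 0, 0],
    [0, 0, 0],
    [0, 0, 0],
    [0, 0, 0],
    [0, 0, 0],
    [0, 0, 0],
    [0, 0, 0],
    [0, 0, 0]
  ],
  "delta_pos": [
    [-0.001, -0.001, 0.003],
    [-0.001, -0.001, 0.006],
    [-0.001, -0.001, 0.009],
    [-0.001, -0.001, 0.012],
    [-0.001, -0.001, 0.015],
    [-0.001, -0.001, 0.018],
    [-0.001, -0.001, 0.021],
    [-0.001, -0.001, 0.024],
    [-0.001, -0.001, 0.028],
    [-0.001, -0.001, 0.032],
    [-0.001, -0.001, 0.034],
    [-0.001, -0.001, 0.034]
  ],
  "gripper": [0.8, 0.8, 0.8, 0.8, 0.8, 0.8, 0.8, 0.8, 0.8, 0.8, 0.8, 0.8]
}}

```text
time: 14.02
position: [0.5062, 0.2227, 0.1585]
tool_rot: [0.737, 0.675, 0.001, 0.001]
ft_force: [0.6, 1.3, -0.9]
grip_width: 0.0194
grip_force: 39.8
```

```bash
python3 g.py .506 .223 .145 -5
```

```text
t 14.0 pos [0.5062 0.2227 0.1585] yaw -5.02 F [ 0.6  1.3 -0.9] w 0.0194  dpos [0.0003, -0.0003, 0.0135] drot [0.17, -0.04, -0.02]
```

Request:
{"name": "arm_command", "arguments": {
  "delta_rot": [
    [0, 0, 0],
    [0, 0, 0],
    [0, 0, 0],
    [0, 0, 0],
    [0, 0, 0],
    [0, 0, 0],
    [0, 0, 0],
    [0, 0, 0],
    [0, 0, 0],
    [0, 0, 0],
    [0, 0, 0],
    [0, 0, 0]
  ],
  "delta_pos": [
    [0, 0, 0.004],
    [0, 0, 0.008],
    [0, 0, 0.0105],
    [0, 0, 0.0105],
    [0, -0.006, 0.0105],
    [0, -0.014, 0.0105],
    [0, -0.022, 0.0105],
    [0, -0.03, 0.0105],
    [0, -0.038, 0.0105],
    [0, -0.046, 0.0105],
    [0, -0.05, 0.0105],
    [0, -0.05, 0.0105]
  ],
  "gripper": [0.8, 0.8, 0.8, 0.8, 0.8, 0.8, 0.8, 0.8, 0.8, 0.8, 0.8, 0.8]
}}

```text
time: 15.02
position: [0.455, 0.2272, 0.1482]
tool_rot: [0.737, 0.676, 0.001, 0.001]
ft_force: [0.3, -0.3, -2.2]
grip_width: 0.0189
grip_force: 39.8
```

Request:
{"name": "arm_command", "arguments": {
  "delta_rot": [
    [0, 0, 0],
    [0, 0, 0],
    [0, 0, 0],
    [0, 0, 0],
    [0, 0, 0],
    [0, 0, 0],
    [0, 0, 0],
    [0, 0, 0],
    [0, 0, 0],
    [0, 0, 0]
  ],
  "delta_pos": [
    [0, 0, -0.01],
    [0, 0, -0.03],
    [0, 0, -0.05],
    [0, 0, -0.08],
    [0, 0, -0.11],
    [0, 0, -0.14],
    [0, 0, -0.17],
    [0, 0, -0.18],
    [0, 0, -0.18],
    [0, 0, -0.18]
  ],
  "gripper": [0.8, 0.8, 0.8, 0.8, 0.8, 0.8, 0.8, 0.8, 0.8, 0.8]
}}

```text
time: 15.85
position: [0.4556, 0.2268, 0.3274]
tool_rot: [0.737, 0.675, 0.001, 0.001]
ft_force: [0.4, -0.2, -2.8]
grip_width: 0.0189
grip_force: 39.8
```

```bash
python3 g.py .619 -.2555 .33 -10.4; python3 - <<'E'
from rig import viewer
import cv2
c=viewer.camera("side")["pixels"]; cv2.imwrite("pics/s6.png",c)
c=viewer.camera("top")["pixels"]; cv2.imwrite("pics/t6.png",c)
E
```

```text
t 15.8 pos [0.4556 0.2268 0.3274] yaw -5.02 F [ 0.4 -0.2 -2.8] w 0.0189  dpos [-0.4661, 0.205, -0.0024] drot [0.16, -0.04, 5.38]
```

View pics/s6.png

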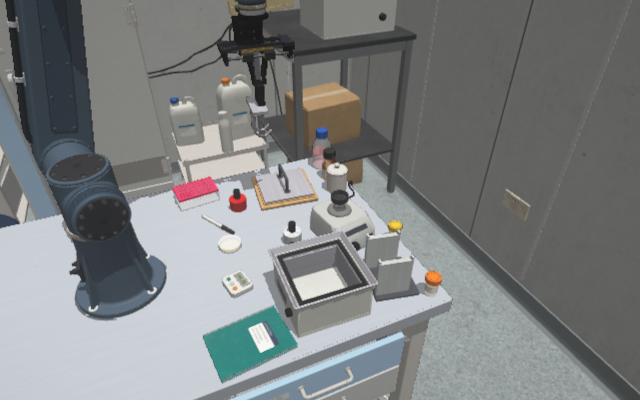

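The lid lies on the rest at (285,188) and the well is open. Next I hang the lifter back in its stand to free the gripper.

Request:
{"name": "arm_command", "arguments": {
  "delta_rot": [
    [0, 0, 0],
    [0, 0, 0],
    [0, 0, 1],
    [0, 0, 1],
    [0, 0, 2],
    [0, 0, 2],
    [0, 0, 3],
    [0, 0, 3],
    [0, 0, 4],
    [0, 0, 4],
    [0, 0, 5],
    [0, 0, 5.4]
  ],
  "delta_pos": [
    [-0.01, 0.005, -0.003],
    [-0.035, 0.015, -0.003],
    [-0.07, 0.03, -0.003],
    [-0.105, 0.045, -0.003],
    [-0.14, 0.06, -0.003],
    [-0.175, 0.075, -0.003],
    [-0.21, 0.09, -0.003],
    [-0.245, 0.105, -0.003],
    [-0.28, 0.12, -0.003],
    [-0.315, 0.135, -0.003],
    [-0.35, 0.15, -0.003],
    [-0.38, 0.165, -0.003]
  ],
  "gripper": [0.8, 0.8, 0.8, 0.8, 0.8, 0.8, 0.8, 0.8, 0.8, 0.8, 0.8, 0.8]
}}

```text
time: 16.95
position: [0.5865, -0.1696, 0.3295]
tool_rot: [0.769, 0.639, 0.0, -0.0]
ft_force: [0.8, 0.1, -1.9]
grip_width: 0.0189
grip_force: 39.8
```

Request:
{"name": "arm_command", "arguments": {
  "delta_rot": [
    [0, 0, 0],
    [0, 0, 0],
    [0, 0, 0],
    [0, 0, 0],
    [0, 0, 0],
    [0, 0, 0]
  ],
  "delta_pos": [
    [-0.03, 0.014, 0],
    [-0.055, 0.025, 0],
    [-0.075, 0.034, 0],
    [-0.085, 0.04, 0],
    [-0.085, 0.04, 0],
    [-0.085, 0.04, 0]
  ],
  "gripper": [0.8, 0.8, 0.8, 0.8, 0.8, 0.8]
}}

```text
time: 17.45
position: [0.6104, -0.2566, 0.3299]
tool_rot: [0.769, 0.64, 0.001, -0.001]
ft_force: [0.4, 0.5, -3.1]
grip_width: 0.0191
grip_force: 39.8
```

```bash
python3 g.py .620 -.256 .28 -10.4
```

```text
t 17.4 pos [ 0.6104 -0.2566  0.3299] yaw -10.46 F [ 0.4  0.5 -3.1] w 0.0191  dpos [0.0022, 0.0093, 0.0499] drot [0.03, -0.19, -0.06]
```

Request:
{"name": "arm_command", "arguments": {
  "delta_rot": [
    [0, 0, 0],
    [0, 0, 0],
    [0, 0, 0],
    [0, 0, 0],
    [0, 0, 0],
    [0, 0, 0]
  ],
  "delta_pos": [
    [0.002, 0.009, 0.01],
    [0.002, 0.009, 0.025],
    [0.002, 0.009, 0.04],
    [0.002, 0.009, 0.05],
    [0.002, 0.009, 0.05],
    [0.002, 0.009, 0.05]
  ],
  "gripper": [0.8, 0.8, 0.8, 0.8, 0.8, 0.8]
}}

```text
time: 17.95
position: [0.6204, -0.255, 0.2808]
tool_rot: [0.768, 0.641, 0.001, 0.0]
ft_force: [-0.0, -0.6, -2.2]
grip_width: 0.0189
grip_force: 39.8
```

```bash
python3 g.py .620 -.256 .139 -10.4
```

```text
t 17.9 pos [ 0.6204 -0.255   0.2808] yaw -10.33 F [-0.  -0.6 -2.2] w 0.0189  dpos [-0.0013, -0.0005, 0.1418] drot [0.11, -0.12, 0.07]
```

Request:
{"name": "arm_command", "arguments": {
  "delta_rot": [
    [0, 0, 0],
    [0, 0, 0],
    [0, 0, 0],
    [0, 0, 0],
    [0, 0, 0],
    [0, 0, 0],
    [0, 0, 0],
    [0, 0, 0],
    [0, 0, 0],
    [0, 0, 0],
    [0, 0, 0],
    [0, 0, 0]
  ],
  "delta_pos": [
    [-0.001, 0, 0.01],
    [-0.001, 0, 0.025],
    [-0.001, 0, 0.04],
    [-0.001, 0, 0.055],
    [-0.001, 0, 0.07],
    [-0.001, 0, 0.085],
    [-0.001, 0, 0.1],
    [-0.001, 0, 0.115],
    [-0.001, 0, 0.128],
    [-0.001, 0, 0.135],
    [-0.001, 0, 0.139],
    [-0.001, 0, 0.14]
  ],
  "gripper": [0.8, 0.8, 0.8, 0.8, 0.8, 0.8, 0.8, 0.8, 0.8, 0.8, 0.8, 0.8]
}}

```text
time: 18.95
position: [0.6209, -0.2574, 0.1411]
tool_rot: [0.768, 0.64, 0.002, 0.001]
ft_force: [0.1, -0.3, -2.1]
grip_width: 0.0192
grip_force: 39.8
```

```bash
python3 g.py .620 -.256 .139 -10.4
```

```text
t 18.9 pos [ 0.6209 -0.2574  0.1411] yaw -10.41 F [ 0.1 -0.3 -2.1] w 0.0192  dpos [0.0012, -0.0011, 0.0021] drot [0.19, -0.08, -0.01]
```

Not seated yet: the force still shows the lifter's weight. I'll go a few millimetres further, then open to 0 and back straight up.

Request:
{"name": "arm_command", "arguments": {
  "delta_rot": [
    [0, 0, 0],
    [0, 0, 0],
    [0, 0, 0],
    [0, 0, 0],
    [0, 0, 0]
  ],
  "delta_pos": [
    [0, 0, 0.001],
    [0, 0, 0.002],
    [0, 0, 0.003],
    [0, 0, 0.003],
    [0, 0, 0.003]
  ],
  "gripper": [0.8, 0.8, 0.8, 0.8, 0.8]
}}

```text
time: 19.37
position: [0.6215, -0.2577, 0.1397]
tool_rot: [0.768, 0.64, 0.002, 0.002]
ft_force: [-1.1, 0.6, 2.3]
grip_width: 0.0191
grip_force: 39.9
```

Request:
{"name": "arm_command", "arguments": {
  "delta_rot": [
    [0, 0, 0],
    [0, 0, 0],
    [0, 0, 0],
    [0, 0, 0],
    [0, 0, 0],
    [0, 0, 0],
    [0, 0, 0],
    [0, 0, 0],
    [0, 0, 0],
    [0, 0, 0],
    [0, 0, 0],
    [0, 0, 0]
  ],
  "delta_pos": [
    [0, 0, 0],
    [0, 0, 0],
    [0, 0, 0],
    [0, 0, 0],
    [0, 0, -0.02],
    [0, 0, -0.05],
    [0, 0, -0.08],
    [0, 0, -0.12],
    [0, 0, -0.15],
    [0, 0, -0.15],
    [0, 0, -0.15],
    [0, 0, -0.15]
  ],
  "gripper": [0, 0, 0, 0, 0, 0, 0, 0, 0, 0, 0, 0]
}}

```text
time: 20.37
position: [0.6197, -0.2571, 0.2876]
tool_rot: [0.768, 0.64, 0.001, 0.0]
ft_force: [-0.8, 0.6, -0.6]
grip_width: 0.0433
grip_force: 0.0
```

```bash
cat > tins.py <<'E'
from h import *
from rig import viewer
a=viewer.camera("top")["pixels"]; cv2.imwrite("pics/t_last.png",a)
h=cv2.cvtColor(a,cv2.COLOR_BGR2HSV); m=(h[...,2]<70).astype(np.uint8)
n,l,s,c=cv2.connectedComponentsWithStats(m[205:300,290:392])
for i in range(1,n):
  if 25<s[i,4]<150: q=c[i]+[290,205]; print("knob",s[i],q.round(1),onz("top",*q,.060))
# wells and tin body tops
w=((h[...,2]>215)&(h[...,1]<30)).astype(np.uint8)
n,l,s,c=cv2.connectedComponentsWithStats(w[205:260,320:392])
for i in range(1,n):
  if 60<s[i,4]<900: q=c[i]+[320,205]; print("white",s[i],q.round(1),onz("top",*q,.036))
E
python3 tins.py; python3 g.py .443 -.019 .2 0
```

```text
knob [ 0 66  6 15 57] [291.7 277.1] [0.32571984 0.10615865 0.06      ]
t 20.4 pos [ 0.6192 -0.2568  0.2865] yaw -10.41 F [ 0.7  0.7 -1. ] w 0.0434  dpos [0.2018, -0.2163, 0.0871] drot [0.01, -0.15, -10.41]
```

View pics/t_last.png

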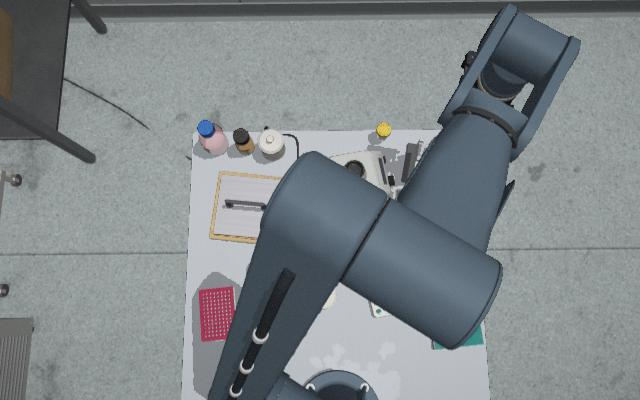

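The arm hides the tins from above, so I'll park it at the right, turning the tool for the tin picks on the way.

```bash
python3 g.py .32 -.5 .34 -90
```

```text
t 20.4 pos [ 0.6192 -0.2568  0.2865] yaw -10.41 F [ 0.7  0.7 -1. ] w 0.0434  dpos [-0.2932, -0.2504, -0.0542] drot [-0.11, -0.12, 79.59]
```

Request:
{"name": "arm_command", "arguments": {
  "delta_rot": [
    [0, 0, 7],
    [0, 0, 14],
    [0, 0, 21],
    [0, 0, 28],
    [0, 0, 35],
    [0, 0, 42],
    [0, 0, 49],
    [0, 0, 56],
    [0, 0, 63],
    [0, 0, 70],
    [0, 0, 77],
    [0, 0, 79.6]
  ],
  "delta_pos": [
    [0, 0, -0.03],
    [-0.01, -0.01, -0.054],
    [-0.04, -0.034, -0.054],
    [-0.07, -0.06, -0.054],
    [-0.1, -0.085, -0.054],
    [-0.13, -0.11, -0.054],
    [-0.16, -0.135, -0.054],
    [-0.19, -0.16, -0.054],
    [-0.22, -0.19, -0.054],
    [-0.25, -0.21, -0.054],
    [-0.28, -0.24, -0.054],
    [-0.293, -0.25, -0.054]
  ],
  "gripper": [0, 0, 0, 0, 0, 0, 0, 0, 0, 0, 0, 0]
}}

```text
time: 21.42
position: [0.3165, -0.5024, 0.3386]
tool_rot: [1.0, -0.005, -0.0, -0.002]
ft_force: [0.3, 0.1, -0.3]
grip_width: 0.0438
grip_force: 0.0
```

```bash
python3 tins.py; python3 g.py .443 -.019 .2 -90
```

```text
knob [49 20  8  8 47] [342.5 228.3] [ 0.44308575 -0.01863731  0.06      ]
knob [81 32  9  7 46] [375.1 239.9] [ 0.41363478 -0.09804567  0.06      ]
knob [ 0 82 17 11 58] [297.9 291.9] [0.29048595 0.09130264 0.06      ]
t 21.5 pos [ 0.3156 -0.5039  0.3385] yaw -90.61 F [-0.9 -1.2 -0.1] w 0.0433  dpos [0.1223, -0.4859, 0.1396] drot [-0.15, 0.07, -0.61]
```

View pics/t_last.png

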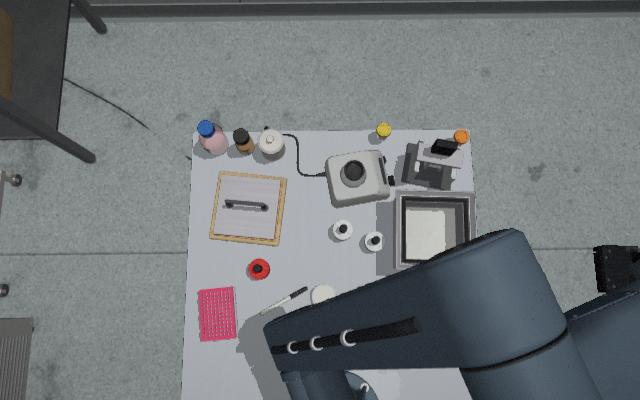

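The tins haven't moved, and both are still at (0.443,-0.0187) and (0.4137,-0.098). I'll take the one nearer the chamber first.

```bash
python3 g.py .4135 -.098 .2 -90; python3 - <<'E'
from h import *
a=cv2.imread("pics/t_last.png");h=cv2.cvtColor(a,cv2.COLOR_BGR2HSV)
m=(h[190:220,216:276,2]<95).astype(np.uint8);n,l,s,c=cv2.connectedComponentsWithStats(m)
for i in range(1,n):
  if s[i,4]>15: print(s[i],c[i]+[216,190],onz("top",*(c[i]+[216,190]),.068))
print(onz("top",353,173,.14))
E
```

```text
t 21.5 pos [ 0.3156 -0.5039  0.3385] yaw -90.61 F [-0.9 -1.2 -0.1] w 0.0433  dpos [0.0937, -0.4066, 0.1395] drot [-0.15, 0.07, -0.61]
[  9  10  43  11 175] [244.72571429 203.81142857] [0.5052856  0.22242292 0.068     ]
[ 0.56301216 -0.042346    0.14      ]
```

Request:
{"name": "arm_command", "arguments": {
  "delta_rot": [
    [0, 0, -0.6],
    [0, 0, -0.6],
    [0, 0, -0.6],
    [0, 0, -0.6],
    [0, 0, -0.6],
    [0, 0, -0.6],
    [0, 0, -0.6],
    [0, 0, -0.6],
    [0, 0, -0.6],
    [0, 0, -0.6],
    [0, 0, -0.6],
    [0, 0, -0.6]
  ],
  "delta_pos": [
    [0.01, -0.03, 0.01],
    [0.02, -0.065, 0.02],
    [0.03, -0.1, 0.03],
    [0.04, -0.14, 0.045],
    [0.05, -0.18, 0.06],
    [0.06, -0.22, 0.08],
    [0.07, -0.26, 0.1],
    [0.075, -0.3, 0.12],
    [0.08, -0.335, 0.135],
    [0.085, -0.365, 0.1395],
    [0.09, -0.39, 0.1395],
    [0.0937, -0.4066, 0.1395]
  ],
  "gripper": [0, 0, 0, 0, 0, 0, 0, 0, 0, 0, 0, 0]
}}

```text
time: 22.47
position: [0.413, -0.0892, 0.2]
tool_rot: [1.0, 0.007, -0.001, -0.002]
ft_force: [-0.3, -0.5, -0.4]
grip_width: 0.0438
grip_force: 0.0
```

Request:
{"name": "arm_command", "arguments": {
  "delta_rot": [
    [0, 0, 0],
    [0, 0, 0]
  ],
  "delta_pos": [
    [0, 0, 0],
    [0, 0, 0]
  ],
  "gripper": [0, 0]
}}

```text
time: 22.63
position: [0.4148, -0.0925, 0.2013]
tool_rot: [1.0, 0.007, 0.001, -0.001]
ft_force: [-0.1, -0.9, 0.2]
grip_width: 0.0435
grip_force: 0.0
```

```bash
python3 g.py .4135 -.098 .047 -90
```

```text
t 22.6 pos [ 0.4148 -0.0925  0.2013] yaw -89.23 F [-0.1 -0.9  0.2] w 0.0435  dpos [-0.0015, 0.0057, 0.1543] drot [-0.09, -0.06, 0.77]
```

Request:
{"name": "arm_command", "arguments": {
  "delta_rot": [
    [0, 0, 0.7],
    [0, 0, 0.7],
    [0, 0, 0.7],
    [0, 0, 0.7],
    [0, 0, 0.7],
    [0, 0, 0.7]
  ],
  "delta_pos": [
    [-0.001, 0.005, 0.025],
    [-0.001, 0.005, 0.05],
    [-0.001, 0.005, 0.075],
    [-0.001, 0.005, 0.1],
    [-0.001, 0.005, 0.1],
    [-0.001, 0.005, 0.1]
  ],
  "gripper": [0, 0, 0, 0, 0, 0]
}}

```text
time: 23.13
position: [0.4139, -0.0992, 0.1013]
tool_rot: [1.0, -0.002, 0.0, -0.001]
ft_force: [1.2, -0.9, -0.0]
grip_width: 0.0436
grip_force: 0.0
```

```bash
python3 g.py .4135 -.098 .047 -90
```

```text
t 23.1 pos [ 0.4139 -0.0992  0.1013] yaw -90.19 F [ 1.2 -0.9 -0. ] w 0.0436  dpos [-0.0004, -0.0011, 0.0543] drot [-0.14, -0.0, -0.19]
```

Request:
{"name": "arm_command", "arguments": {
  "delta_rot": [
    [0, 0, 0],
    [0, 0, 0],
    [0, 0, 0],
    [0, 0, 0],
    [0, 0, 0],
    [0, 0, 0],
    [0, 0, 0],
    [0, 0, 0],
    [0, 0, 0],
    [0, 0, 0],
    [0, 0, 0]
  ],
  "delta_pos": [
    [0, -0.001, 0.02],
    [0, -0.001, 0.04],
    [0, -0.001, 0.05],
    [0, -0.001, 0.054],
    [0, -0.001, 0.054],
    [0, -0.001, 0.054],
    [0, -0.001, 0.054],
    [0, -0.001, 0.054],
    [0, -0.001, 0.054],
    [0, -0.001, 0.054],
    [0, -0.001, 0.054]
  ],
  "gripper": [0, 0, 0, 0, 0, 0.8, 0.8, 0.8, 0.8, 0.8, 0.8],
  "grip_force": 20
}}

```text
time: 24.05
position: [0.4153, -0.0978, 0.0486]
tool_rot: [1.0, -0.001, 0.002, -0.0]
ft_force: [0.2, 0.7, 0.0]
grip_width: 0.0127
grip_force: 0.0
```

Request:
{"name": "arm_command", "arguments": {
  "delta_rot": [
    [0, 0, 0],
    [0, 0, 0],
    [0, 0, 0],
    [0, 0, 0],
    [0, 0, 0],
    [0, 0, 0],
    [0, 0, 0],
    [0, 0, 0],
    [0, 0, 0]
  ],
  "delta_pos": [
    [0, 0, -0.01],
    [0, 0, -0.03],
    [0, 0, -0.055],
    [0, 0, -0.08],
    [0, 0, -0.11],
    [0, 0, -0.14],
    [0, 0, -0.15],
    [0, 0, -0.15],
    [0, 0, -0.15]
  ],
  "gripper": [0.8, 0.8, 0.8, 0.8, 0.8, 0.8, 0.8, 0.8, 0.8]
}}

```text
time: 24.8
position: [0.4145, -0.0977, 0.1985]
tool_rot: [1.0, -0.001, 0.002, -0.0]
ft_force: [-0.4, -0.3, -0.6]
grip_width: 0.0088
grip_force: 0.0
```

```bash
python3 g.py .397 -.238 .2 -91.3 .467 -.2395 .2 -91.3
```

```text
t 24.8 pos [ 0.4145 -0.0977  0.1985] yaw -90.11 F [-0.4 -0.3 -0.6] w 0.0088  dpos [-0.0173, 0.1403, -0.0016] drot [-0.01, -0.26, 1.19]
t 24.8 pos [ 0.4145 -0.0977  0.1985] yaw -90.11 F [-0.4 -0.3 -0.6] w 0.0088  dpos [0.0527, 0.1417, -0.0012] drot [-0.01, -0.26, 1.19]
```

The grip closed on nothing (opening under 20 mm). The tin may have been knocked aside, so I'll look.

```bash
python3 - <<'E'
from h import *
from rig import viewer
c=viewer.camera("side")["pixels"]; t=viewer.camera("top")["pixels"]; cv2.imwrite("pics/s7f.png",c); cv2.imwrite("pics/t7f.png",t)
A=cv2.resize(c[150:310,200:400],(500,400)); B=cv2.resize(t[180:340,280:400],(300,400)); cv2.imwrite("pics/m7.png",np.hstack([A,B]))
E
```

```text
(no output)
```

View pics/m7.png

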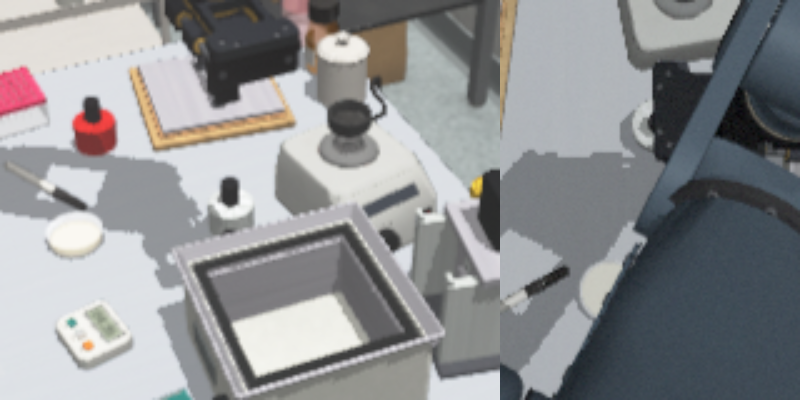

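```bash
python3 - <<'E'
from h import *
print("A",proj("side",[.443,-.0187,.06]),"B",proj("side",[.4137,-.098,.06]),"TCP",proj("side",[.4145,-.0977,.1985]), proj("top",[.4145,-.0977,.1985]))
E
python3 g.py .36 -.42 .25 -90
```

```text
A [290.93518197 223.70244606] B [291.38842836 244.78420744] TCP [289.44423935 200.71666468] [381.77374629 232.32977556]
t 24.9 pos [ 0.4135 -0.0972  0.1972] yaw -90.11 F [ 0.  -0.3 -0.3] w 0.0085  dpos [-0.0528, 0.3228, -0.0535] drot [-0.11, -0.06, -0.11]
```

```bash
python3 - <<'E'
from h import *
print("s1 TCP",proj("side",[.6162,-.2455,.2375]),"tips seen",(300+317/3.5,160+107/3.5),(300+395/3.5,160+97/3.5))
a=cv2.imread("pics/s7f.png");g=a.max(2)
print(g[176:212,278:302:2])
b=cv2.imread("pics/side0.png").max(2); 
print("B area now/before"); print(g[236:250,284:302:2]); print(b[236:250,284:302:2])
E
```

```text
s1 TCP [398.52164287 200.62734688] tips seen (390.57142857142856, 190.57142857142858) (412.8571428571429, 187.71428571428572)
[[ 73  74  54  47  45  46  45  45  44  44  44  43]
 [ 92  83  68  48  47  45  46  45  44  44  44  43]
 [126 129  92  47  45  54  49  45  44  45  42  44]
 [173 153 129  47  46  63  59  45  45  45  44  44]
 [202 141 149  48  47  67  59  46  45  45  45  45]
 [210 141 129  48  47  59  51  46  45  45  45  46]
 [218 141 114  48  46  48  45  46  46  46  47  93]
 [219 141 126  48  47  46  47  46  47  92 158 177]
 [220 173 125  49  48  47  47  46  46 180 218 218]
 [220 204 126  49  47  48  47  46  46 221 218 218]
 [220 213 127  51  48  47  46  46  46 222 218 218]
 [220 220 169  67  47  47  46  46  46 209 219 218]
 [220 220 203 111  49  48  47  46  47 189 220 218]
 [220 220 202 133  51  47  46  46  47 189 222 218]
 [219 221 211 138  53  48  48  93 135 205 222 217]
 [218 222 219 128  60  61 116 175 201 221 222 219]
 [217 222 220 157  83 111 188 218 219 220 222 221]
 [216 221 221 209 169 182 218 217 218 220 223 222]
 [216 221 222 220 218 218 218 217 218 220 222 223]
 [216
[... 1274 characters left out ...]
86 188 187 188 188 189 189 190 189]
 [188 189 188 188 189 191 189 188 204]
 [188 189 190 191 190 189 205 219 192]
 [189 190 189 189 199 218 198 204 124]]
[[110 170 211 231 233 221 196 152 128]
 [106 110 155 182 192 178 131 134 128]
 [105 109 121 121 127 130 135 135 127]
 [105 110 114 117 129 128 135 133 125]
 [105 112 114 117 130 128 132 132 133]
 [105 114 120 101 105 119 137 172 155]
 [111 113 117  73  79 138 155 192 171]
 [162 112 109 126 134 170 172 175 173]
 [197 156 139 170 170 174 173 173 172]
 [183 183 170 174 174 174 173 173 175]
 [171 173 173 174 173 174 173 175 174]
 [173 174 173 174 175 175 175 173 188]
 [173 174 175 175 175 174 189 202 175]
 [175 175 174 175 183 200 183 196 133]]
```

```bash
python3 - <<'E'
from h import *
for z in (.195,.2,.21,.215,.22,.225): print(z,proj("side",[.4145,-.107,z]))
for z in (.2375,.25,.26,.265,.27): # fingers at +-(22+7) along tool y
    print(z,[proj("side",[.6162+s*.029*.983,-.2455-s*.029*.18-.009,z]).round(1) for s in(-1,1)])
E
python3 - <<'E'
import cv2,numpy as np
a=cv2.imread("pics/s6.png").max(2)
E
```

```text
0.195 [290.92171523 204.06653921]
0.2 [290.83977014 202.3519276 ]
0.21 [290.67444912 198.89276572]
0.215 [290.59106484 197.14804069]
0.22 [290.5071924 195.3931014]
0.225 [290.4228275  193.62785787]
0.2375 [array([388.2, 204.7]), array([413.1, 201. ])]
0.25 [array([388.8, 200.1]), array([413.9, 196.4])]
0.26 [array([389.2, 196.3]), array([414.5, 192.6])]
0.265 [array([389.4, 194.4]), array([414.8, 190.7])]
0.27 [array([389.7, 192.5]), array([415.1, 188.8])]
```

Tin B hasn't moved: its knob still peeks out at side pixel (291,242). In the side view, though, the fingertips show about 25-30 mm higher than the TCP reading (row 192 against 201 predicted), so I closed above the knob. I'll go lower in steps and watch the force.

```bash
python3 g.py .4137 -.098 .030 -90
```

```text
t 24.9 pos [ 0.4135 -0.0972  0.1972] yaw -90.11 F [ 0.  -0.3 -0.3] w 0.0085  dpos [0.0, 0.0011, 0.1672] drot [-0.11, -0.06, -0.11]
```

Request:
{"name": "arm_command", "arguments": {
  "delta_rot": [
    [0, 0, 0],
    [0, 0, 0],
    [0, 0, 0],
    [0, 0, 0],
    [0, 0, 0],
    [0, 0, 0],
    [0, 0, 0],
    [0, 0, 0],
    [0, 0, 0],
    [0, 0, 0],
    [0, 0, 0],
    [0, 0, 0]
  ],
  "delta_pos": [
    [0, 0.001, 0],
    [0, 0.001, 0],
    [0, 0.001, 0],
    [0, 0.001, 0],
    [0, 0.001, 0.03],
    [0, 0.001, 0.06],
    [0, 0.001, 0.09],
    [0, 0.001, 0.12],
    [0, 0.001, 0.14],
    [0, 0.001, 0.15],
    [0, 0.001, 0.15],
    [0, 0.001, 0.15]
  ],
  "gripper": [0, 0, 0, 0, 0, 0, 0, 0, 0, 0, 0, 0]
}}

```text
time: 25.9
position: [0.4149, -0.0986, 0.0478]
tool_rot: [1.0, -0.001, 0.001, -0.001]
ft_force: [-0.5, -0.3, -0.1]
grip_width: 0.0436
grip_force: 0.0
```

```bash
python3 g.py .4137 -.098 .030 -90
```

```text
t 25.9 pos [ 0.4149 -0.0986  0.0478] yaw -90.12 F [-0.5 -0.3 -0.1] w 0.0436  dpos [-0.0012, -0.0006, 0.0178] drot [-0.08, -0.12, -0.12]
```

Request:
{"name": "arm_command", "arguments": {
  "delta_rot": [
    [0, 0, 0],
    [0, 0, 0],
    [0, 0, 0],
    [0, 0, 0]
  ],
  "delta_pos": [
    [-0.001, 0, 0.005],
    [-0.001, 0, 0.01],
    [-0.001, 0, 0.015],
    [-0.001, 0, 0.015]
  ],
  "gripper": [0, 0, 0, 0]
}}

```text
time: 26.23
position: [0.4141, -0.0987, 0.033]
tool_rot: [1.0, -0.001, 0.002, -0.0]
ft_force: [0.3, 0.6, -0.3]
grip_width: 0.0436
grip_force: 0.0
```

Request:
{"name": "arm_command", "arguments": {
  "delta_rot": [
    [0, 0, 0],
    [0, 0, 0],
    [0, 0, 0],
    [0, 0, 0],
    [0, 0, 0]
  ],
  "delta_pos": [
    [0, 0, 0.003],
    [0, 0, 0.006],
    [0, 0, 0.008],
    [0, 0, 0.008],
    [0, 0, 0.008]
  ],
  "gripper": [0, 0, 0, 0, 0]
}}

```text
time: 26.65
position: [0.4141, -0.0987, 0.0252]
tool_rot: [1.0, -0.001, 0.002, -0.0]
ft_force: [-0.8, 0.1, 0.1]
grip_width: 0.0436
grip_force: 0.0
```

```bash
python3 - <<'E'
from h import *
from rig import viewer
p,r,o=loc(); print(p,o["ft_force"])
c=viewer.camera("side")["pixels"]; cv2.imwrite("pics/s8f.png",c); g=c.max(2)
print([proj("side",[p[0],p[1]+s*.029,p[2]+dz]).round(1) for s in(-1,1) for dz in (0,.03)])
print(g[212:262:2,276:308:2])
E
```

```text
[ 0.41414591 -0.09866005  0.02520948] [-0.84009201  0.05308767  0.1215896 ]
[array([296.3, 262.2]), array([295.9, 253.5]), array([288.2, 248. ]), array([287.7, 239.4])]
[[ 58  69  50  46  44  45  44  48  64  83  95  74  69  91 211 232]
 [112  94  54  46  45  52  76 105  96  74  66  60  55  70 130 232]
 [ 87  87  54  54  68  74  69  63  57  54  54  72  64  53  75 158]
 [ 83  94 167  53  72  72  55  55  65  99 187 232 187  83  60  91]
 [180  87 164  71  58  75  66  72 160 222 232 227 202  94  59  70]
 [227 110 114  99  67  67  72  45  60  84 119  75  74  71  97  53]
 [170 139 111  68  54  53  74  73  76  76  75  76  75  74  78  71]
 [155 152  83  87  66  56  61  75  76  75  76  75  76  75  76  75]
 [155 154  61  76  74  59  54  76  76  76  75  75  76  75  75  76]
 [155 155  60  71  76  80  73  77  76  75  75  75  75  75  76  76]
 [154 155  78  58  76  68  76  75  71  75  76  76  76  76  76  77]
 [155 155 140  51  70  88  75  81 102  76  86  85  77  71  63  56]
 [155 154 155  72  96 100  59  75  80  72  68  58  55  55  55  51]
 [155 154 155 144  61  77  48  57  58  56  56  54  50  48  46  46]
 [155 155 155 153  97  81  48  52  53  50  46  46  46  45  45  44]
 [156 154 155 155 121 118  50  47  48  46  45  45  44  44  45  44]
 [155 155 155 155 147 129  56  50  68  48  44  45  46  45  45  68]
 [155 182 167 165 125 126  77  46  50  46  46  54  74 101 137 142]
 [202 193 193 127 126 126  98  48  64  95 120 142 136 136  96  70]
 [192 191 193 127 127 127 132 133 136 142 107  79  67  52  51  50]
 [194 193 196 143 136 138 111  87  67  53  54  52  57  82 113 125]
 [222 198 176  92  72  55  54  53  54  76 109 121 144 143 134 125]
 [165  70  65  63  54  73 106 118 141 141 134 126 115 104 103 107]
 [194  71  66  80 132 143 140 131 120 108 103 104 108 118 130 129]
 [188 139  65  78 123 112 104 104 105 105 116 130 129 129 129 129]]
```

Request:
{"name": "arm_command", "arguments": {
  "delta_rot": [
    [0, 0, 0],
    [0, 0, 0],
    [0, 0, 0],
    [0, 0, 0]
  ],
  "delta_pos": [
    [0, 0, 0.002],
    [0, 0, 0.004],
    [0, 0, 0.005],
    [0, 0, 0.005]
  ],
  "gripper": [0, 0, 0, 0]
}}

```text
time: 27.03
position: [0.4141, -0.0986, 0.0201]
tool_rot: [1.0, -0.001, 0.002, -0.0]
ft_force: [0.1, 0.2, 0.2]
grip_width: 0.0438
grip_force: 0.0
```

Request:
{"name": "arm_command", "arguments": {
  "delta_rot": [
    [0, 0, 0],
    [0, 0, 0],
    [0, 0, 0],
    [0, 0, 0],
    [0, 0, 0],
    [0, 0, 0]
  ],
  "delta_pos": [
    [0, 0, 0],
    [0, 0, 0],
    [0, 0, 0],
    [0, 0, 0],
    [0, 0, 0],
    [0, 0, 0]
  ],
  "gripper": [0.8, 0.8, 0.8, 0.8, 0.8, 0.8]
}}

```text
time: 27.53
position: [0.4144, -0.0988, 0.0204]
tool_rot: [1.0, -0.001, 0.002, -0.0]
ft_force: [0.3, -0.5, 0.4]
grip_width: 0.0193
grip_force: 20.0
```

The knob is gripped now (19.3 mm opening, 20 N) at a TCP reading of 0.0204. I'll lift it and take it to the far half of the well.

Request:
{"name": "arm_command", "arguments": {
  "delta_rot": [
    [0, 0, 0],
    [0, 0, 0],
    [0, 0, 0],
    [0, 0, 0],
    [0, 0, 0],
    [0, 0, 0],
    [0, 0, 0],
    [0, 0, 0],
    [0, 0, 0]
  ],
  "delta_pos": [
    [0, 0, -0.01],
    [0, 0, -0.03],
    [0, 0, -0.055],
    [0, 0, -0.08],
    [0, 0, -0.11],
    [0, 0, -0.14],
    [0, 0, -0.15],
    [0, 0, -0.15],
    [0, 0, -0.15]
  ],
  "gripper": [0.8, 0.8, 0.8, 0.8, 0.8, 0.8, 0.8, 0.8, 0.8]
}}

```text
time: 28.28
position: [0.4135, -0.0987, 0.1704]
tool_rot: [1.0, -0.001, 0.002, -0.0]
ft_force: [0.4, 0.8, -1.1]
grip_width: 0.0189
grip_force: 20.0
```

```bash
python3 g.py .466 -.240 .17 -91.3
```

```text
t 28.3 pos [ 0.4135 -0.0987  0.1704] yaw -90.11 F [ 0.4  0.8 -1.1] w 0.0189  dpos [0.0528, 0.1412, 0.0006] drot [-0.02, -0.24, 1.19]
```

Request:
{"name": "arm_command", "arguments": {
  "delta_rot": [
    [0, 0, 1.2],
    [0, 0, 1.2],
    [0, 0, 1.2],
    [0, 0, 1.2],
    [0, 0, 1.2],
    [0, 0, 1.2],
    [0, 0, 1.2],
    [0, 0, 1.2],
    [0, 0, 1.2],
    [0, 0, 1.2]
  ],
  "delta_pos": [
    [0.004, 0.01, 0],
    [0.011, 0.03, 0],
    [0.02, 0.055, 0],
    [0.03, 0.08, 0],
    [0.039, 0.105, 0],
    [0.047, 0.125, 0],
    [0.052, 0.138, 0],
    [0.053, 0.141, 0],
    [0.053, 0.141, 0],
    [0.053, 0.141, 0]
  ],
  "gripper": [0.8, 0.8, 0.8, 0.8, 0.8, 0.8, 0.8, 0.8, 0.8, 0.8]
}}

```text
time: 29.12
position: [0.4652, -0.2385, 0.1694]
tool_rot: [1.0, -0.012, 0.0, -0.002]
ft_force: [0.0, 0.9, -1.0]
grip_width: 0.0191
grip_force: 20.0
```

```bash
python3 g.py .466 -.240 .0355 -91.3
```

```text
t 29.1 pos [ 0.4652 -0.2385  0.1694] yaw -91.33 F [ 0.   0.9 -1. ] w 0.0191  dpos [0.0007, 0.0019, 0.1338] drot [-0.19, -0.04, -0.03]
```

Request:
{"name": "arm_command", "arguments": {
  "delta_rot": [
    [0, 0, 0],
    [0, 0, 0],
    [0, 0, 0],
    [0, 0, 0],
    [0, 0, 0],
    [0, 0, 0],
    [0, 0, 0],
    [0, 0, 0],
    [0, 0, 0],
    [0, 0, 0],
    [0, 0, 0],
    [0, 0, 0]
  ],
  "delta_pos": [
    [0, 0.001, 0.005],
    [0, 0.001, 0.02],
    [0, 0.001, 0.035],
    [0, 0.001, 0.05],
    [0, 0.001, 0.065],
    [0, 0.001, 0.08],
    [0, 0.001, 0.095],
    [0, 0.001, 0.11],
    [0, 0.001, 0.12],
    [0, 0.001, 0.127],
    [0, 0.001, 0.13],
    [0, 0.001, 0.13]
  ],
  "gripper": [0.8, 0.8, 0.8, 0.8, 0.8, 0.8, 0.8, 0.8, 0.8, 0.8, 0.8, 0.8]
}}

```text
time: 30.12
position: [0.4666, -0.2403, 0.04]
tool_rot: [1.0, -0.011, 0.001, -0.001]
ft_force: [-0.4, 0.1, -2.2]
grip_width: 0.0191
grip_force: 20.0
```

Request:
{"name": "arm_command", "arguments": {
  "delta_rot": [
    [0, 0, 0],
    [0, 0, 0],
    [0, 0, 0],
    [0, 0, 0],
    [0, 0, 0]
  ],
  "delta_pos": [
    [0, 0, 0.001],
    [0, 0, 0.002],
    [0, 0, 0.003],
    [0, 0, 0.004],
    [0, 0, 0.004]
  ],
  "gripper": [0.8, 0.8, 0.8, 0.8, 0.8]
}}

```text
time: 30.53
position: [0.4669, -0.2409, 0.0366]
tool_rot: [1.0, -0.012, 0.002, -0.0]
ft_force: [0.9, -0.6, -0.7]
grip_width: 0.019
grip_force: 20.0
```

Request:
{"name": "arm_command", "arguments": {
  "delta_rot": [
    [0, 0, 0],
    [0, 0, 0],
    [0, 0, 0],
    [0, 0, 0]
  ],
  "delta_pos": [
    [0, 0, 0.001],
    [0, 0, 0.002],
    [0, 0, 0.003],
    [0, 0, 0.003]
  ],
  "gripper": [0.8, 0.8, 0.8, 0.8]
}}

```text
time: 30.87
position: [0.467, -0.2413, 0.0342]
tool_rot: [1.0, -0.011, 0.002, 0.0]
ft_force: [-1.1, -0.5, 5.6]
grip_width: 0.019
grip_force: 20.0
```

Contact at 5.6 N. I'll release, go up, and move straight towards tin A.

Request:
{"name": "arm_command", "arguments": {
  "delta_rot": [
    [0, 0, 0],
    [0, 0, 0],
    [0, 0, 0],
    [0, 0, 0],
    [0, 0, 0],
    [0, 0, 0],
    [0, 0, 0],
    [0, 0, 0],
    [0, 0, 0],
    [0, 0, 0],
    [0, 0, 0],
    [0, 0, 0]
  ],
  "delta_pos": [
    [0, 0, 0],
    [0, 0, 0],
    [0, 0, 0],
    [0, 0, 0],
    [0, 0, -0.01],
    [0, 0, -0.03],
    [0, 0, -0.06],
    [0, 0, -0.09],
    [0, 0, -0.12],
    [0, 0, -0.15],
    [0, 0, -0.16],
    [0, 0, -0.16]
  ],
  "gripper": [0, 0, 0, 0, 0, 0, 0, 0, 0, 0, 0, 0]
}}

```text
time: 31.87
position: [0.4681, -0.2423, 0.1968]
tool_rot: [1.0, -0.011, 0.005, 0.002]
ft_force: [-0.3, 0.4, -1.2]
grip_width: 0.0435
grip_force: 0.0
```

```bash
python3 - <<'E'
from h import *
from rig import viewer
c=viewer.camera("side")["pixels"]; cv2.imwrite("pics/s9f.png",c)
b=cv2.imread("pics/s7f.png")
for n,i in(("old",b),("new",c)):
    m=(i.max(2)<70).astype(np.uint8)[212:240,278:306]; q=cv2.moments(m,True); print(n,q["m00"],q["m10"]/max(q["m00"],1)+278,q["m01"]/max(q["m00"],1)+212)
# knob in well expected at
print("knob in well pred",proj("side",[.467,-.241,.074]))
k=proj("side",[.467,-.241,.074]).astype(int); m=(c.max(2)<60).astype(np.uint8)[k[1]-14:k[1]+14,k[0]-14:k[0]+14]; print(m[::2,::1])
E
python3 g.py .443 -.0187 .19 -90
```

```text
old 57.0 291.4561403508772 226.42105263157896
new 57.0 291.4561403508772 226.42105263157896
knob in well pred [334.87502279 271.97359314]
[[0 0 0 0 0 0 0 0 0 0 0 0 0 0 0 0 0 0 0 0 0 0 0 0 0 0 0 0]
 [0 0 0 0 0 0 0 0 0 0 0 0 0 0 0 0 0 0 0 0 0 0 0 0 0 0 0 0]
 [0 0 0 0 0 0 0 0 0 0 0 0 0 0 0 0 0 0 0 0 0 0 0 0 0 0 0 0]
 [0 0 0 0 0 0 0 0 0 0 0 0 0 0 0 0 0 0 0 0 0 0 0 0 0 0 0 0]
 [0 0 0 0 0 0 0 0 0 0 0 0 0 0 0 0 0 0 0 0 0 0 0 0 0 0 0 0]
 [0 0 0 0 0 0 0 0 0 0 0 0 0 0 0 0 0 0 0 0 0 0 0 0 0 0 0 0]
 [0 0 0 0 0 0 0 0 0 0 0 0 0 1 1 1 1 1 0 0 0 0 0 0 0 0 0 0]
 [0 0 0 0 0 0 0 0 0 0 0 0 1 1 1 1 1 1 1 0 0 0 0 0 0 0 0 0]
 [0 0 0 0 0 0 0 0 0 0 0 0 1 1 1 1 1 1 0 0 0 0 0 0 0 0 0 0]
 [0 0 0 0 0 0 0 0 0 0 0 0 1 1 1 1 1 1 0 0 0 0 0 0 0 0 0 0]
 [0 0 0 0 0 0 0 0 0 0 0 1 1 1 1 1 1 1 0 0 0 0 0 0 0 0 0 0]
 [0 0 0 0 0 0 0 0 0 0 0 0 1 1 1 1 1 1 0 0 0 0 0 0 0 0 0 0]
 [0 0 0 0 0 0 0 0 0 0 0 0 0 0 1 0 0 0 0 0 0 0 0 0 0 0 0 0]
 [0 0 0 0 0 0 0 0 0 0 0 0 0 0 0 0 0 0 0 0 0 0 0 0 0 0 0 0]]
t 31.9 pos [ 0.4668 -0.2412  0.1945] yaw -91.31 F [ 0.5 -0.3 -0.1] w 0.0434  dpos [-0.0289, -0.2219, 0.0041] drot [0.07, -0.33, -1.31]
```

The tin stands upright in the well with its knob where predicted, and tin A hasn't moved.

Request:
{"name": "arm_command", "arguments": {
  "delta_rot": [
    [0, -0.3, -1.3],
    [0, -0.3, -1.3],
    [0, -0.3, -1.3],
    [0, -0.3, -1.3],
    [0, -0.3, -1.3],
    [0, -0.3, -1.3],
    [0, -0.3, -1.3],
    [0, -0.3, -1.3],
    [0, -0.3, -1.3],
    [0, -0.3, -1.3],
    [0, -0.3, -1.3],
    [0, -0.3, -1.3]
  ],
  "delta_pos": [
    [-0.002, -0.015, 0],
    [-0.006, -0.045, 0],
    [-0.011, -0.08, 0],
    [-0.016, -0.12, 0],
    [-0.021, -0.16, 0],
    [-0.026, -0.195, 0],
    [-0.029, -0.215, 0],
    [-0.029, -0.222, 0.02],
    [-0.029, -0.222, 0.05],
    [-0.029, -0.222, 0.08],
    [-0.029, -0.222, 0.09],
    [-0.029, -0.222, 0.09]
  ],
  "gripper": [0, 0, 0, 0, 0, 0, 0, 0, 0, 0, 0, 0]
}}

```text
time: 32.92
position: [0.4377, -0.016, 0.0995]
tool_rot: [1.0, 0.001, -0.007, -0.002]
ft_force: [-0.3, 0.5, -0.2]
grip_width: 0.0439
grip_force: 0.0
```

```bash
python3 g.py .443 -.0187 .0204 -90
```

```text
t 32.9 pos [ 0.4377 -0.016   0.0995] yaw -89.93 F [-0.3  0.5 -0.2] w 0.0439  dpos [0.0063, 0.0031, 0.079] drot [-0.25, 0.76, 0.07]
```

Request:
{"name": "arm_command", "arguments": {
  "delta_rot": [
    [-0.2, 0.7, 0],
    [-0.2, 0.7, 0],
    [-0.2, 0.7, 0],
    [-0.2, 0.7, 0]
  ],
  "delta_pos": [
    [0.006, 0.003, 0],
    [0.006, 0.003, 0.01],
    [0.006, 0.003, 0.015],
    [0.006, 0.003, 0.015]
  ],
  "gripper": [0, 0, 0, 0]
}}

```text
time: 33.25
position: [0.4483, -0.0211, 0.0881]
tool_rot: [1.0, -0.0, 0.005, 0.001]
ft_force: [-0.5, 0.3, 0.9]
grip_width: 0.0437
grip_force: 0.0
```

```bash
python3 g.py .443 -.0187 .0204 -90
```

```text
t 33.2 pos [ 0.4483 -0.0211  0.0881] yaw -90.01 F [-0.5  0.3  0.9] w 0.0437  dpos [-0.0059, -0.0025, 0.0677] drot [0.14, -0.54, -0.01]
```

Request:
{"name": "arm_command", "arguments": {
  "delta_rot": [
    [0, 0, 0],
    [0, 0, 0],
    [0, 0, 0]
  ],
  "delta_pos": [
    [0, 0, 0],
    [0, 0, 0],
    [0, 0, 0]
  ],
  "gripper": [0, 0, 0]
}}

```text
time: 33.5
position: [0.4491, -0.0213, 0.089]
tool_rot: [1.0, -0.0, 0.006, 0.002]
ft_force: [-1.0, -0.5, -0.1]
grip_width: 0.0435
grip_force: 0.0
```

```bash
python3 g.py .443 -.0187 .0204 -90; python3 tins.py
```

```text
t 33.5 pos [ 0.4491 -0.0213  0.089 ] yaw -90.01 F [-1.  -0.5 -0.1] w 0.0435  dpos [-0.0069, -0.0029, 0.0685] drot [0.18, -0.67, -0.01]
knob [ 12   0  11  27 134] [305.9 214. ] [0.47946714 0.07135264 0.06      ]
knob [32  0  6  6 26] [324.6 207.2] [0.49613957 0.02482681 0.06      ]
knob [ 70   0  19  22 125] [371.8 215.9] [ 0.473208   -0.09189779  0.06      ]
knob [96  0  6 14 32] [388.4 212.4] [ 0.48151144 -0.13325471  0.06      ]
knob [94 14  8 15 60] [387.7 226.8] [ 0.44546294 -0.13011215  0.06      ]
```

Settled; I'll correct fully and descend.

Request:
{"name": "arm_command", "arguments": {
  "delta_rot": [
    [0.2, -0.7, 0],
    [0.2, -0.7, 0],
    [0.2, -0.7, 0],
    [0.2, -0.7, 0],
    [0.2, -0.7, 0]
  ],
  "delta_pos": [
    [-0.006, -0.002, 0],
    [-0.006, -0.002, 0],
    [-0.006, -0.002, 0],
    [-0.006, -0.002, 0],
    [-0.006, -0.002, 0]
  ],
  "gripper": [0, 0, 0, 0, 0]
}}

```text
time: 33.97
position: [0.4428, -0.0193, 0.0884]
tool_rot: [1.0, -0.0, -0.001, -0.0]
ft_force: [0.7, 0.4, -0.0]
grip_width: 0.0436
grip_force: 0.0
```

```bash
python3 g.py .443 -.0187 .0204 -90
```

```text
t 34.0 pos [ 0.4428 -0.0193  0.0884] yaw -90.01 F [ 0.7  0.4 -0. ] w 0.0436  dpos [0.0003, -0.0005, 0.068] drot [-0.04, 0.08, -0.01]
```

Request:
{"name": "arm_command", "arguments": {
  "delta_rot": [
    [0, 0, 0],
    [0, 0, 0],
    [0, 0, 0],
    [0, 0, 0],
    [0, 0, 0],
    [0, 0, 0],
    [0, 0, 0],
    [0, 0, 0],
    [0, 0, 0],
    [0, 0, 0],
    [0, 0, 0],
    [0, 0, 0]
  ],
  "delta_pos": [
    [0, 0, 0.015],
    [0, 0, 0.03],
    [0, 0, 0.045],
    [0, 0, 0.06],
    [0, 0, 0.068],
    [0, 0, 0.068],
    [0, 0, 0.068],
    [0, 0, 0.068],
    [0, 0, 0.068],
    [0, 0, 0.068],
    [0, 0, 0.068],
    [0, 0, 0.068]
  ],
  "gripper": [0, 0, 0, 0, 0, 0, 0.8, 0.8, 0.8, 0.8, 0.8, 0.8]
}}

```text
time: 34.97
position: [0.4431, -0.0194, 0.0209]
tool_rot: [1.0, -0.0, -0.0, -0.0]
ft_force: [0.9, -0.3, 3.6]
grip_width: 0.019
grip_force: 20.0
```

Request:
{"name": "arm_command", "arguments": {
  "delta_rot": [
    [0, 0, 0],
    [0, 0, 0],
    [0, 0, 0],
    [0, 0, 0],
    [0, 0, 0],
    [0, 0, 0],
    [0, 0, 0],
    [0, 0, 0],
    [0, 0, 0]
  ],
  "delta_pos": [
    [0, 0, -0.01],
    [0, 0, -0.03],
    [0, 0, -0.055],
    [0, 0, -0.08],
    [0, 0, -0.11],
    [0, 0, -0.14],
    [0, 0, -0.15],
    [0, 0, -0.15],
    [0, 0, -0.15]
  ],
  "gripper": [0.8, 0.8, 0.8, 0.8, 0.8, 0.8, 0.8, 0.8, 0.8]
}}

```text
time: 35.72
position: [0.4427, -0.0192, 0.1706]
tool_rot: [1.0, -0.0, -0.0, -0.0]
ft_force: [-0.0, 0.2, -1.2]
grip_width: 0.0194
grip_force: 20.0
```

```bash
python3 g.py .397 -.2385 .17 -91.3
```

```text
t 35.7 pos [ 0.4427 -0.0192  0.1706] yaw -90.01 F [-0.   0.2 -1.2] w 0.0194  dpos [-0.0456, 0.2193, 0.0006] drot [-0.02, 0.05, 1.29]
```

Request:
{"name": "arm_command", "arguments": {
  "delta_rot": [
    [0, 0, 1.3],
    [0, 0, 1.3],
    [0, 0, 1.3],
    [0, 0, 1.3],
    [0, 0, 1.3],
    [0, 0, 1.3],
    [0, 0, 1.3],
    [0, 0, 1.3],
    [0, 0, 1.3],
    [0, 0, 1.3],
    [0, 0, 1.3],
    [0, 0, 1.3]
  ],
  "delta_pos": [
    [-0.002, 0.01, 0],
    [-0.006, 0.03, 0],
    [-0.012, 0.06, 0],
    [-0.02, 0.095, 0],
    [-0.027, 0.13, 0],
    [-0.034, 0.165, 0],
    [-0.04, 0.195, 0],
    [-0.044, 0.212, 0],
    [-0.0455, 0.219, 0],
    [-0.0455, 0.219, 0],
    [-0.0455, 0.219, 0],
    [-0.0455, 0.219, 0]
  ],
  "gripper": [0.8, 0.8, 0.8, 0.8, 0.8, 0.8, 0.8, 0.8, 0.8, 0.8, 0.8, 0.8]
}}

```text
time: 36.72
position: [0.3967, -0.2366, 0.1696]
tool_rot: [1.0, -0.011, -0.002, -0.001]
ft_force: [-1.0, -0.4, -1.0]
grip_width: 0.0189
grip_force: 20.0
```

```bash
python3 g.py .397 -.2385 .0345 -91.3
```

```text
t 36.7 pos [ 0.3967 -0.2366  0.1696] yaw -91.28 F [-1.  -0.4 -1. ] w 0.0189  dpos [0.0008, 0.0023, 0.135] drot [-0.17, 0.2, 0.02]
```

Request:
{"name": "arm_command", "arguments": {
  "delta_rot": [
    [0, 0, 0],
    [0, 0, 0],
    [0, 0, 0],
    [0, 0, 0],
    [0, 0, 0],
    [0, 0, 0],
    [0, 0, 0],
    [0, 0, 0],
    [0, 0, 0],
    [0, 0, 0],
    [0, 0, 0],
    [0, 0, 0]
  ],
  "delta_pos": [
    [0, 0.001, 0.005],
    [0, 0.001, 0.02],
    [0, 0.001, 0.035],
    [0, 0.001, 0.05],
    [0, 0.001, 0.065],
    [0, 0.001, 0.08],
    [0, 0.001, 0.095],
    [0, 0.001, 0.11],
    [0, 0.001, 0.12],
    [0, 0.001, 0.127],
    [0, 0.001, 0.131],
    [0, 0.001, 0.131]
  ],
  "gripper": [0.8, 0.8, 0.8, 0.8, 0.8, 0.8, 0.8, 0.8, 0.8, 0.8, 0.8, 0.8]
}}

```text
time: 37.72
position: [0.3969, -0.2384, 0.0387]
tool_rot: [1.0, -0.011, -0.001, -0.001]
ft_force: [0.7, 0.3, -2.0]
grip_width: 0.019
grip_force: 20.0
```

Request:
{"name": "arm_command", "arguments": {
  "delta_rot": [
    [0, 0, 0],
    [0, 0, 0],
    [0, 0, 0],
    [0, 0, 0],
    [0, 0, 0],
    [0, 0, 0]
  ],
  "delta_pos": [
    [0, 0, 0.001],
    [0, 0, 0.002],
    [0, 0, 0.003],
    [0, 0, 0.004],
    [0, 0, 0.004],
    [0, 0, 0.004]
  ],
  "gripper": [0.8, 0.8, 0.8, 0.8, 0.8, 0.8]
}}

```text
time: 38.22
position: [0.3971, -0.2393, 0.0355]
tool_rot: [1.0, -0.011, -0.001, -0.0]
ft_force: [0.4, -0.1, -0.4]
grip_width: 0.0191
grip_force: 20.0
```

Request:
{"name": "arm_command", "arguments": {
  "delta_rot": [
    [0, 0, 0],
    [0, 0, 0],
    [0, 0, 0],
    [0, 0, 0],
    [0, 0, 0],
    [0, 0, 0],
    [0, 0, 0],
    [0, 0, 0],
    [0, 0, 0],
    [0, 0, 0],
    [0, 0, 0],
    [0, 0, 0]
  ],
  "delta_pos": [
    [0, 0, 0.001],
    [0, 0, 0.0015],
    [0, 0, 0.0015],
    [0, 0, 0.0015],
    [0, 0, 0.0015],
    [0, 0, 0.0015],
    [0, 0, -0.01],
    [0, 0, -0.035],
    [0, 0, -0.07],
    [0, 0, -0.11],
    [0, 0, -0.15],
    [0, 0, -0.19]
  ],
  "gripper": [0.8, 0.8, 0, 0, 0, 0, 0, 0, 0, 0, 0, 0]
}}

```text
time: 39.22
position: [0.3968, -0.2387, 0.2269]
tool_rot: [1.0, -0.011, -0.001, -0.001]
ft_force: [1.4, -1.0, -0.3]
grip_width: 0.0436
grip_force: 0.0
```

```bash
python3 g.py .620 -.257 .24 -10.4; python3 - <<'E'
from h import *
from rig import viewer
c=viewer.camera("side")["pixels"]; cv2.imwrite("pics/s10f.png",c)
m=(c.max(2)<65).astype(np.uint8)
for p in([.467,-.241,.066],[.397,-.239,.066]):
    k=proj("side",p); n,l,s,q=cv2.connectedComponentsWithStats(m[240:310,290:360]); 
    print(k,[(q[i]+[290,240]).round(1).tolist()+s[i].tolist() for i in range(1,n) if s[i,4]>25])
E
```

```text
t 39.2 pos [ 0.3968 -0.2387  0.2269] yaw -91.31 F [ 1.4 -1.  -0.3] w 0.0436  dpos [0.2235, 0.0132, -0.0136] drot [-0.16, 0.06, -80.91]
[334.8024079  274.41114306] [[343.1, 254.7, 30, 1, 40, 36, 99], [355.5, 245.2, 62, 2, 7, 8, 32], [334.6, 274.6, 41, 29, 8, 13, 77], [307.1, 283.2, 14, 37, 7, 13, 80], [351.2, 287.5, 51, 44, 19, 8, 34]]
[306.73802687 282.90676762] [[343.1, 254.7, 30, 1, 40, 36, 99], [355.5, 245.2, 62, 2, 7, 8, 32], [334.6, 274.6, 41, 29, 8, 13, 77], [307.1, 283.2, 14, 37, 7, 13, 80], [351.2, 287.5, 51, 44, 19, 8, 34]]
```

Both tins stand upright in the well: knobs at (334.6,274.6) and (307.1,283.2), within 0.5 px of prediction. Back to the lifter.

Request:
{"name": "arm_command", "arguments": {
  "delta_rot": [
    [0, 0, -7],
    [0, 0, -14],
    [0, 0, -21],
    [0, 0, -28],
    [0, 0, -35],
    [0, 0, -42],
    [0, 0, -49],
    [0, 0, -56],
    [0, 0, -63],
    [0, 0, -70],
    [0, 0, -77],
    [0, 0, -80.9]
  ],
  "delta_pos": [
    [0.005, 0, -0.02],
    [0.02, 0.001, -0.03],
    [0.04, 0.002, -0.03],
    [0.06, 0.003, -0.03],
    [0.085, 0.005, -0.03],
    [0.11, 0.006, -0.03],
    [0.135, 0.008, -0.03],
    [0.16, 0.009, -0.03],
    [0.185, 0.011, -0.03],
    [0.205, 0.012, -0.03],
    [0.22, 0.013, -0.03],
    [0.2235, 0.013, -0.03]
  ],
  "gripper": [0, 0, 0, 0, 0, 0, 0, 0, 0, 0, 0, 0]
}}

```text
time: 40.27
position: [0.6229, -0.2574, 0.2534]
tool_rot: [0.766, 0.642, -0.0, -0.001]
ft_force: [0.9, 0.5, -0.2]
grip_width: 0.0436
grip_force: 0.0
```

Request:
{"name": "arm_command", "arguments": {
  "delta_rot": [
    [0, 0, 0],
    [0, 0, 0],
    [0, 0, 0]
  ],
  "delta_pos": [
    [0, 0, 0],
    [0, 0, 0],
    [0, 0, 0]
  ],
  "gripper": [0, 0, 0]
}}

```text
time: 40.52
position: [0.6198, -0.2572, 0.2543]
tool_rot: [0.769, 0.639, -0.001, -0.001]
ft_force: [-0.5, -0.0, -0.0]
grip_width: 0.0438
grip_force: 0.0
```

```bash
python3 g.py .6205 -.257 .18 -10.4
```

```text
t 40.5 pos [ 0.6198 -0.2572  0.2543] yaw -10.51 F [-0.5 -0.  -0. ] w 0.0438  dpos [0.0003, 0.0009, 0.0743] drot [-0.18, -0.04, -0.11]
```

I'll grasp the block deeper this time (TCP reading 0.115).

Request:
{"name": "arm_command", "arguments": {
  "delta_rot": [
    [0, 0, 0],
    [0, 0, 0],
    [0, 0, 0],
    [0, 0, 0],
    [0, 0, 0],
    [0, 0, 0],
    [0, 0, 0],
    [0, 0, 0],
    [0, 0, 0],
    [0, 0, 0],
    [0, 0, 0],
    [0, 0, 0]
  ],
  "delta_pos": [
    [0, 0.001, 0.02],
    [0, 0.001, 0.045],
    [0, 0.001, 0.07],
    [0, 0.001, 0.09],
    [0, 0.001, 0.11],
    [0, 0.001, 0.125],
    [0, 0.001, 0.135],
    [0, 0.001, 0.139],
    [0, 0.001, 0.139],
    [0, 0.001, 0.139],
    [0, 0.001, 0.139],
    [0, 0.001, 0.139]
  ],
  "gripper": [0, 0, 0, 0, 0, 0, 0, 0, 0, 0, 0, 0],
  "grip_force": 45
}}

```text
time: 41.52
position: [0.6221, -0.258, 0.1173]
tool_rot: [0.768, 0.64, -0.0, 0.0]
ft_force: [-0.5, -0.1, 0.1]
grip_width: 0.0435
grip_force: 0.0
```

Request:
{"name": "arm_command", "arguments": {
  "delta_rot": [
    [0, 0, 0],
    [0, 0, 0],
    [0, 0, 0],
    [0, 0, 0],
    [0, 0, 0],
    [0, 0, 0],
    [0, 0, 0]
  ],
  "delta_pos": [
    [0, 0, 0],
    [0, 0, 0],
    [0, 0, 0],
    [0, 0, 0],
    [0, 0, 0],
    [0, 0, 0],
    [0, 0, 0]
  ],
  "gripper": [0.8, 0.8, 0.8, 0.8, 0.8, 0.8, 0.8]
}}

```text
time: 42.1
position: [0.6212, -0.2575, 0.116]
tool_rot: [0.768, 0.64, -0.001, -0.001]
ft_force: [-0.5, -0.0, 0.9]
grip_width: 0.0195
grip_force: 44.7
```

Request:
{"name": "arm_command", "arguments": {
  "delta_rot": [
    [0, 0, 0],
    [0, 0, 0],
    [0, 0, 0],
    [0, 0, 0],
    [0, 0, 0],
    [0, 0, 0],
    [0, 0, 0],
    [0, 0, 0],
    [0, 0, 0],
    [0, 0, 0],
    [0, 0, 0]
  ],
  "delta_pos": [
    [0, 0, -0.01],
    [0, 0, -0.025],
    [0, 0, -0.045],
    [0, 0, -0.07],
    [0, 0, -0.095],
    [0, 0, -0.12],
    [0, 0, -0.15],
    [0, 0, -0.18],
    [0, 0, -0.195],
    [0, 0, -0.195],
    [0, 0, -0.195]
  ],
  "gripper": [0.8, 0.8, 0.8, 0.8, 0.8, 0.8, 0.8, 0.8, 0.8, 0.8, 0.8]
}}

```text
time: 43.02
position: [0.6217, -0.2576, 0.3117]
tool_rot: [0.768, 0.64, -0.0, -0.0]
ft_force: [0.2, -0.3, -2.8]
grip_width: 0.0195
grip_force: 44.7
```

```bash
python3 g.py .456 .227 .31 -5
```

```text
t 43.0 pos [ 0.6217 -0.2576  0.3117] yaw -10.41 F [ 0.2 -0.3 -2.8] w 0.0195  dpos [0.4467, -0.2505, 0.0017] drot [-0.02, 0.01, -5.41]
```

Request:
{"name": "arm_command", "arguments": {
  "delta_rot": [
    [0, 0, 0],
    [0, 0, 0],
    [0, 0, -1],
    [0, 0, -1],
    [0, 0, -2],
    [0, 0, -2],
    [0, 0, -3],
    [0, 0, -3],
    [0, 0, -4],
    [0, 0, -4],
    [0, 0, -5],
    [0, 0, -5.4]
  ],
  "delta_pos": [
    [0.01, -0.006, 0],
    [0.035, -0.02, 0],
    [0.065, -0.036, 0],
    [0.1, -0.056, 0],
    [0.135, -0.076, 0],
    [0.17, -0.095, 0],
    [0.205, -0.115, 0],
    [0.24, -0.135, 0],
    [0.275, -0.154, 0],
    [0.31, -0.174, 0],
    [0.345, -0.193, 0],
    [0.375, -0.21, 0]
  ],
  "gripper": [0.8, 0.8, 0.8, 0.8, 0.8, 0.8, 0.8, 0.8, 0.8, 0.8, 0.8, 0.8]
}}

```text
time: 44.02
position: [0.4791, 0.1517, 0.3092]
tool_rot: [0.737, 0.676, -0.002, -0.003]
ft_force: [0.8, 0.6, -2.6]
grip_width: 0.0197
grip_force: 44.7
```

Request:
{"name": "arm_command", "arguments": {
  "delta_rot": [
    [0, 0, 0],
    [0, 0, 0],
    [0, 0, 0],
    [0, 0, 0],
    [0, 0, 0],
    [0, 0, 0],
    [0, 0, 0]
  ],
  "delta_pos": [
    [0.025, -0.01, 0],
    [0.045, -0.022, 0],
    [0.06, -0.03, 0],
    [0.068, -0.034, 0],
    [0.068, -0.034, 0],
    [0.068, -0.034, 0],
    [0.068, -0.034, 0]
  ],
  "gripper": [0.8, 0.8, 0.8, 0.8, 0.8, 0.8, 0.8]
}}

```text
time: 44.6
position: [0.455, 0.2189, 0.3109]
tool_rot: [0.738, 0.675, -0.001, -0.001]
ft_force: [0.0, 0.4, -2.1]
grip_width: 0.0198
grip_force: 44.7
```

```bash
python3 g.py .456 .227 .2 -5
```

```text
t 44.6 pos [0.455  0.2189 0.3109] yaw -5.05 F [ 0.   0.4 -2.1] w 0.0198  dpos [0.0082, 0.0006, 0.1109] drot [-0.15, 0.03, -0.05]
```

Request:
{"name": "arm_command", "arguments": {
  "delta_rot": [
    [0, 0, 0],
    [0, 0, 0],
    [0, 0, 0],
    [0, 0, 0],
    [0, 0, 0],
    [0, 0, 0],
    [0, 0, 0],
    [0, 0, 0]
  ],
  "delta_pos": [
    [0.008, 0, 0.015],
    [0.008, 0, 0.035],
    [0.008, 0, 0.06],
    [0.008, 0, 0.085],
    [0.008, 0, 0.105],
    [0.008, 0, 0.111],
    [0.008, 0, 0.111],
    [0.008, 0, 0.111]
  ],
  "gripper": [0.8, 0.8, 0.8, 0.8, 0.8, 0.8, 0.8, 0.8]
}}

```text
time: 45.27
position: [0.4565, 0.2273, 0.201]
tool_rot: [0.738, 0.675, -0.0, -0.001]
ft_force: [0.3, -0.1, -1.2]
grip_width: 0.0197
grip_force: 44.7
```

```bash
python3 g.py .456 .227 .1245 -5; python3 - <<'E'
from h import *
from rig import viewer
p,r,o=loc(); c=viewer.camera("side")["pixels"]; cv2.imwrite("pics/s11f.png",c)
# predicted hook points vs bar
O=p-[0,0,.088]; print("origin",O)
for n,l in(("tipR",[.025,-.018,.017]),("tipL",[.025,.018,.017]),("botR",[0,-.018,0])):
    w=O+R.from_euler("z",-5,degrees=True).apply(l); print(n,proj("side",w).round(1))
g=c.max(2); k=proj("side",O).astype(int); print(k); 
E
```

```text
t 45.3 pos [0.4565 0.2273 0.201 ] yaw -5.08 F [ 0.3 -0.1 -1.2] w 0.0197  dpos [-0.0004, -0.0004, 0.0765] drot [-0.06, -0.04, -0.08]
origin [0.45645948 0.22730458 0.11298262]
tipR [274.5 159.1]
tipL [271.6 153.4]
botR [266.8 165.3]
[265 162]
```

Everything is consistent: descend, slide under the bar, and lift gently.

Request:
{"name": "arm_command", "arguments": {
  "delta_rot": [
    [0, 0, 0],
    [0, 0, 0],
    [0, 0, 0],
    [0, 0, 0],
    [0, 0, 0],
    [0, 0, 0],
    [0, 0, 0],
    [0, 0, 0]
  ],
  "delta_pos": [
    [0, 0, 0.012],
    [0, 0, 0.025],
    [0, 0, 0.04],
    [0, 0, 0.055],
    [0, 0, 0.068],
    [0, 0, 0.0765],
    [0, 0, 0.0765],
    [0, 0, 0.0765]
  ],
  "gripper": [0.8, 0.8, 0.8, 0.8, 0.8, 0.8, 0.8, 0.8]
}}

```text
time: 45.98
position: [0.4561, 0.228, 0.1248]
tool_rot: [0.737, 0.675, 0.0, -0.0]
ft_force: [-0.1, -1.1, -2.4]
grip_width: 0.0197
grip_force: 44.7
```

```bash
python3 g.py .5057 .2226 .1245 -5; python3 - <<'E'
from rig import viewer
import cv2
c=viewer.camera("side")["pixels"]; cv2.imwrite("pics/s12.png",cv2.resize(c[110:220,220:340],None,fx=5,fy=5,interpolation=cv2.INTER_CUBIC))
E
```

```text
t 46.0 pos [0.4561 0.228  0.1248] yaw -5.02 F [-0.1 -1.1 -2.4] w 0.0197  dpos [-0.0011, 0.0498, 0.0002] drot [-0.03, -0.05, -0.02]
```

View pics/s12.png

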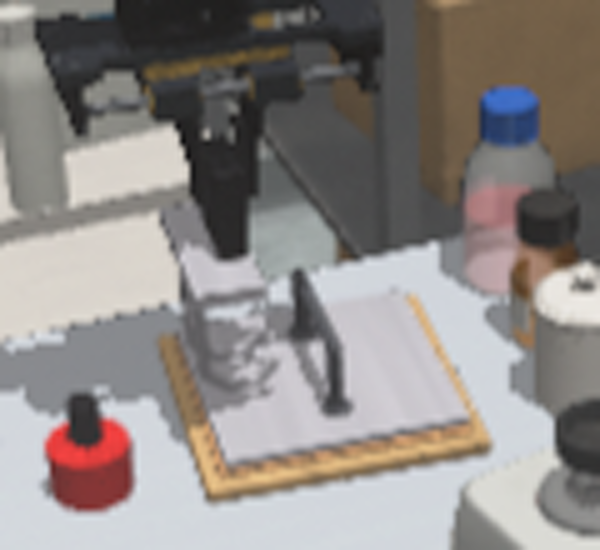

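The hook (crop 230-275, 340-390) sits behind the bar (300-345, 275-410), at the right height and in line with the gap between the legs. Sliding in and lifting.

Request:
{"name": "arm_command", "arguments": {
  "delta_rot": [
    [0, 0, 0],
    [0, 0, 0],
    [0, 0, 0],
    [0, 0, 0],
    [0, 0, 0],
    [0, 0, 0],
    [0, 0, 0],
    [0, 0, 0]
  ],
  "delta_pos": [
    [-0.001, 0.008, 0],
    [-0.001, 0.016, 0],
    [-0.001, 0.024, 0],
    [-0.001, 0.032, 0],
    [-0.001, 0.04, 0],
    [-0.001, 0.048, 0],
    [-0.001, 0.05, 0],
    [-0.001, 0.05, 0]
  ],
  "gripper": [0.8, 0.8, 0.8, 0.8, 0.8, 0.8, 0.8, 0.8]
}}

```text
time: 46.7
position: [0.5061, 0.2224, 0.1238]
tool_rot: [0.738, 0.675, -0.0, -0.001]
ft_force: [0.4, -0.1, -1.9]
grip_width: 0.0196
grip_force: 44.7
```

Request:
{"name": "arm_command", "arguments": {
  "delta_rot": [
    [0, 0, 0],
    [0, 0, 0],
    [0, 0, 0],
    [0, 0, 0],
    [0, 0, 0],
    [0, 0, 0],
    [0, 0, 0],
    [0, 0, 0],
    [0, 0, 0],
    [0, 0, 0],
    [0, 0, 0],
    [0, 0, 0]
  ],
  "delta_pos": [
    [0, 0, -0.005],
    [0, 0, -0.01],
    [0, 0, -0.015],
    [0, 0, -0.018],
    [0, 0, -0.021],
    [0, 0, -0.024],
    [0, 0, -0.027],
    [0, 0, -0.03],
    [0, 0, -0.036],
    [0, 0, -0.044],
    [0, 0, -0.05],
    [0, 0, -0.05]
  ],
  "gripper": [0.8, 0.8, 0.8, 0.8, 0.8, 0.8, 0.8, 0.8, 0.8, 0.8, 0.8, 0.8]
}}

```text
time: 47.7
position: [0.5064, 0.2228, 0.1757]
tool_rot: [0.737, 0.676, 0.001, 0.0]
ft_force: [0.4, 0.3, -5.1]
grip_width: 0.0196
grip_force: 44.7
```

```bash
python3 g.py .5057 .2226 .34 -5
```

```text
t 47.7 pos [0.5064 0.2228 0.1757] yaw -5.01 F [ 0.4  0.3 -5.1] w 0.0196  dpos [-0.0, -0.0004, -0.1644] drot [0.09, -0.09, -0.01]
```

Request:
{"name": "arm_command", "arguments": {
  "delta_rot": [
    [0, 0, 0],
    [0, 0, 0],
    [0, 0, 0],
    [0, 0, 0],
    [0, 0, 0],
    [0, 0, 0],
    [0, 0, 0],
    [0, 0, 0],
    [0, 0, 0],
    [0, 0, 0],
    [0, 0, 0],
    [0, 0, 0]
  ],
  "delta_pos": [
    [0, 0, -0.005],
    [0, 0, -0.015],
    [0, 0, -0.03],
    [0, 0, -0.048],
    [0, 0, -0.066],
    [0, 0, -0.084],
    [0, 0, -0.102],
    [0, 0, -0.12],
    [0, 0, -0.138],
    [0, 0, -0.152],
    [0, 0, -0.161],
    [0, 0, -0.164]
  ],
  "gripper": [0.8, 0.8, 0.8, 0.8, 0.8, 0.8, 0.8, 0.8, 0.8, 0.8, 0.8, 0.8]
}}

```text
time: 48.7
position: [0.506, 0.2225, 0.3401]
tool_rot: [0.737, 0.676, 0.001, 0.0]
ft_force: [-0.5, -0.4, -6.5]
grip_width: 0.0201
grip_force: 44.7
```

```bash
python3 g.py .4315 -.239 .34 -1.3
```

```text
t 48.7 pos [0.506  0.2225 0.3401] yaw -5.01 F [-0.5 -0.4 -6.5] w 0.0201  dpos [-0.4663, -0.0339, -0.0007] drot [0.09, -0.09, -3.71]
```

Request:
{"name": "arm_command", "arguments": {
  "delta_rot": [
    [0, 0, 0],
    [0, 0, 0],
    [0, 0, 0],
    [0, 0, -0.3],
    [0, 0, -0.6],
    [0, 0, -0.9],
    [0, 0, -1.2],
    [0, 0, -1.5],
    [0, 0, -1.8],
    [0, 0, -2.1],
    [0, 0, -2.4],
    [0, 0, -2.7]
  ],
  "delta_pos": [
    [-0.003, 0, 0],
    [-0.009, -0.001, 0],
    [-0.018, -0.001, 0],
    [-0.03, -0.002, 0],
    [-0.046, -0.003, 0],
    [-0.064, -0.005, 0],
    [-0.083, -0.006, 0],
    [-0.103, -0.008, 0],
    [-0.123, -0.009, 0],
    [-0.143, -0.01, 0],
    [-0.163, -0.012, 0],
    [-0.183, -0.013, 0]
  ],
  "gripper": [0.8, 0.8, 0.8, 0.8, 0.8, 0.8, 0.8, 0.8, 0.8, 0.8, 0.8, 0.8]
}}

```text
time: 49.7
position: [0.475, 0.0396, 0.3369]
tool_rot: [0.721, 0.693, -0.001, -0.002]
ft_force: [0.7, -0.2, -5.6]
grip_width: 0.0197
grip_force: 44.7
```

Request:
{"name": "arm_command", "arguments": {
  "delta_rot": [
    [0, 0, -0.2],
    [0, 0, -0.4],
    [0, 0, -0.6],
    [0, 0, -0.8],
    [0, 0, -1],
    [0, 0, -1],
    [0, 0, -1],
    [0, 0, -1],
    [0, 0, -1],
    [0, 0, -1],
    [0, 0, -1],
    [0, 0, -1]
  ],
  "delta_pos": [
    [-0.02, -0.002, 0],
    [-0.04, -0.004, 0],
    [-0.06, -0.006, 0],
    [-0.08, -0.009, 0],
    [-0.1, -0.011, 0],
    [-0.12, -0.013, 0],
    [-0.14, -0.015, 0],
    [-0.16, -0.018, 0],
    [-0.18, -0.02, 0],
    [-0.2, -0.022, 0],
    [-0.218, -0.024, 0],
    [-0.234, -0.026, 0]
  ],
  "gripper": [0.8, 0.8, 0.8, 0.8, 0.8, 0.8, 0.8, 0.8, 0.8, 0.8, 0.8, 0.8]
}}

```text
time: 50.7
position: [0.4395, -0.1931, 0.3368]
tool_rot: [0.716, 0.699, -0.001, -0.002]
ft_force: [-0.4, -0.6, -5.7]
grip_width: 0.0194
grip_force: 44.7
```

```bash
python3 g.py .4315 -.239 .34 -1.3
```

```text
t 50.7 pos [ 0.4395 -0.1931  0.3368] yaw -1.38 F [-0.4 -0.6 -5.7] w 0.0194  dpos [-0.0461, -0.0069, -0.0032] drot [-0.22, -0.06, -0.08]
```

Request:
{"name": "arm_command", "arguments": {
  "delta_rot": [
    [-0.2, 0, 0],
    [-0.2, 0, 0],
    [-0.2, 0, 0],
    [-0.2, 0, 0],
    [-0.2, 0, 0],
    [-0.2, 0, 0],
    [-0.2, 0, 0],
    [-0.2, 0, 0],
    [-0.2, 0, 0],
    [-0.2, 0, 0],
    [-0.2, 0, 0],
    [-0.2, 0, 0]
  ],
  "delta_pos": [
    [-0.018, -0.003, 0],
    [-0.032, -0.005, 0],
    [-0.042, -0.006, 0],
    [-0.046, -0.007, 0],
    [-0.046, -0.007, 0.005],
    [-0.046, -0.007, 0.017],
    [-0.046, -0.007, 0.033],
    [-0.046, -0.007, 0.05],
    [-0.046, -0.007, 0.064],
    [-0.046, -0.007, 0.072],
    [-0.046, -0.007, 0.075],
    [-0.046, -0.007, 0.075]
  ],
  "gripper": [0.8, 0.8, 0.8, 0.8, 0.8, 0.8, 0.8, 0.8, 0.8, 0.8, 0.8, 0.8]
}}

```text
time: 51.7
position: [0.4326, -0.2365, 0.2621]
tool_rot: [0.715, 0.699, 0.001, -0.001]
ft_force: [0.1, 0.1, -6.4]
grip_width: 0.0196
grip_force: 44.7
```

```bash
python3 g.py .4315 -.239 .25 -1.3; python3 - <<'E'
from h import *
from rig import viewer
p,r,o=loc(); c=viewer.camera("side")["pixels"]; cv2.imwrite("pics/s13f.png",c); t=viewer.camera("top")["pixels"]; cv2.imwrite("pics/t13f.png",t)
g=c.max(2)
for ex in (-.045,.045):
    k=proj("side",p+[0,0,-.079]+R.from_euler("z",-1.3,degrees=True).apply([0,ex,0])); print("bar end pred",k.round(1))
# lid corners at predicted pose vs edges
for s in([-1,-1],[1,-1],[-1,1],[1,1]):
    print(s,proj("side",p+[0,0,-.132+.008]+R.from_euler("z",-1.3,degrees=True).apply([.078*s[0],.078*s[1],0])).round(1))
e=cv2.Canny(c,60,150); k=proj("side",p+[0,0,-.124]+[-.078,-.078,0]).astype(int); print(k); print(g[k[1]-8:k[1]+9,k[0]-10:k[0]+11:2])
E
```

```text
t 51.7 pos [ 0.4326 -0.2365  0.2621] yaw -1.28 F [ 0.1  0.1 -6.4] w 0.0196  dpos [-0.0026, -0.001, 0.012] drot [0.02, -0.12, 0.02]
bar end pred [329.  252.6]
bar end pred [312.7 227. ]
[-1, -1] [300.1 289.5]
[1, -1] [368.5 268.3]
[-1, 1] [276. 242.]
[1, 1] [337.8 225.3]
[301 289]
[[ 57 118 156 192 223 222 224 221 223 221 223]
 [ 57  95 164 155 223 222 223 221 224 222 222]
 [ 57  71 169 136 223 222 222 222 223 223 222]
 [ 58  65 149 145 220 224 222 223 223 223 219]
 [ 56  57 123 156 202 224 223 225 220 200 182]
 [ 70  57 114 161 167 225 221 210 186 150 135]
 [107  57  89 164 141 218 190 164 135 111 112]
 [132  57  66 165 145 176 140 113 101  66  92]
 [164  57  57 146 158 132 140  83  50  58 135]
 [201  72  56 113 164 148 157 131  99 124 164]
 [210  85  55  87 165 164 165 165 149 165 165]
 [204 111  57  63 164 164 164 164 165 166 164]
 [191 143  56  56 146 165 164 165 163 167 166]
 [175 207  56  54 105 163 165 164 164 166 166]
 [168 225  70  55  74 144 163 164 164 164 164]
 [168 191 109  55  60 119 143 152 157 156 142]
 [180 177 122  56  60 106 119 130 136 132 104]]
```

The lid's near corner is at (300,289), as predicted, so it's lined up. Lowering it into the collar.

Request:
{"name": "arm_command", "arguments": {
  "delta_rot": [
    [0, 0, 0],
    [0, 0, 0],
    [0, 0, 0],
    [0, 0, 0],
    [0, 0, 0],
    [0, 0, 0],
    [0, 0, 0],
    [0, 0, 0],
    [0, 0, 0],
    [0, 0, 0],
    [0, 0, 0],
    [0, 0, 0]
  ],
  "delta_pos": [
    [-0.0025, -0.001, 0.002],
    [-0.0025, -0.001, 0.005],
    [-0.0025, -0.001, 0.009],
    [-0.0025, -0.001, 0.013],
    [-0.0025, -0.001, 0.017],
    [-0.0025, -0.001, 0.021],
    [-0.0025, -0.001, 0.025],
    [-0.0025, -0.001, 0.029],
    [-0.0025, -0.001, 0.033],
    [-0.0025, -0.001, 0.037],
    [-0.0025, -0.001, 0.041],
    [-0.0025, -0.001, 0.041]
  ],
  "gripper": [0.8, 0.8, 0.8, 0.8, 0.8, 0.8, 0.8, 0.8, 0.8, 0.8, 0.8, 0.8]
}}

```text
time: 52.8
position: [0.432, -0.2398, 0.2215]
tool_rot: [0.715, 0.699, 0.001, 0.0]
ft_force: [0.1, -0.1, -2.5]
grip_width: 0.0198
grip_force: 44.7
```

```bash
python3 g.py .4315 -.239 .2 -1.3; python3 - <<'E'
from h import *
from rig import viewer
c=viewer.camera("side")["pixels"]; cv2.imwrite("pics/s14f.png",c); g=c.max(2)
b=R.from_euler("z",-1.3,degrees=True)
for z in(.096,.104,.112):
    print(z,[proj("side",np.array([.4315,-.239,z])+b.apply([.078*i,.078*j,0])).round(1).tolist() for i,j in((-1,-1),(1,-1),(-1,1),(1,1))])
k=[301,299]; print(g[k[1]-10:k[1]+10,k[0]-12:k[0]+12:2])
E
```

```text
t 52.8 pos [ 0.432  -0.2398  0.2215] yaw -1.31 F [ 0.1 -0.1 -2.5] w 0.0198  dpos [0.0008, -0.0005, 0.0215] drot [0.1, -0.04, -0.01]
0.096 [[300.6, 304.4], [367.3, 282.9], [277.0, 256.2], [337.5, 239.2]]
0.104 [[300.5, 301.9], [367.6, 280.4], [276.8, 253.7], [337.6, 236.7]]
0.112 [[300.4, 299.3], [367.8, 277.8], [276.6, 251.2], [337.6, 234.2]]
[[182 165  69 115 224 224 224 224 224 224 224 222]
 [173 203  79  88 221 224 224 224 224 225 223 222]
 [171 212  89  75 204 224 224 224 224 225 222 223]
 [165 207 112  69 167 224 224 224 224 225 223 223]
 [175 193 144  68 127 225 224 224 224 225 224 224]
 [194 177 209  64  95 222 224 224 224 225 225 224]
 [199 170 226  74  70 207 224 224 224 224 225 223]
 [206 170 192 111  67 175 225 224 225 224 226 223]
 [183 182 179 124  66 133 226 224 225 224 226 222]
 [146 206 176 157  64 102 226 224 224 224 219 189]
 [143 206 169 206  74  76 216 225 222 201 176 137]
 [125 205 170 209 111  68 184 213 187 149 114 103]
 [121 197 165 187 134  69 129 169 134 111  76  68]
 [120 153 174 180 149  73  93 115 104  71  83 171]
 [121 132 191 176 212  83  81  77  71 152 187 224]
 [119 125 196 170 227  90  68  91 203 219 221 180]
 [119 119 202 170 204 115 154 189 239 190 161 113]
 [120 120 179 180 191 199 216 219 183 118 118 122]
 [ 95 120 145 214 207 223 183 159 116 123 123 123]
 [ 56 109 139 206 194 169 115 121 123 124 140 124]]
```

The lid rests level and proud on the seal (near corner at row 302, so z is about 104 mm). Now I lower the hook onto the lid top and press.

Request:
{"name": "arm_command", "arguments": {
  "delta_rot": [
    [0, 0, 0],
    [0, 0, 0],
    [0, 0, 0],
    [0, 0, 0],
    [0, 0, 0],
    [0, 0, 0],
    [0, 0, 0]
  ],
  "delta_pos": [
    [0, 0, 0.005],
    [0, 0, 0.01],
    [0, 0, 0.015],
    [0, 0, 0.019],
    [0, 0, 0.022],
    [0, 0, 0.024],
    [0, 0, 0.024]
  ],
  "gripper": [0.8, 0.8, 0.8, 0.8, 0.8, 0.8, 0.8]
}}

```text
time: 53.43
position: [0.4317, -0.2395, 0.1972]
tool_rot: [0.715, 0.699, 0.001, -0.0]
ft_force: [0.7, 1.3, -2.3]
grip_width: 0.0197
grip_force: 44.7
```

Request:
{"name": "arm_command", "arguments": {
  "delta_rot": [
    [0, 0, 0],
    [0, 0, 0],
    [0, 0, 0],
    [0, 0, 0],
    [0, 0, 0],
    [0, 0, 0]
  ],
  "delta_pos": [
    [0, 0, 0.001],
    [0, 0, 0.002],
    [0, 0, 0.003],
    [0, 0, 0.004],
    [0, 0, 0.004],
    [0, 0, 0.004]
  ],
  "gripper": [0.8, 0.8, 0.8, 0.8, 0.8, 0.8]
}}

```text
time: 53.93
position: [0.4322, -0.24, 0.1942]
tool_rot: [0.715, 0.699, 0.001, 0.001]
ft_force: [0.2, 0.1, 1.8]
grip_width: 0.0196
grip_force: 44.7
```

Request:
{"name": "arm_command", "arguments": {
  "delta_rot": [
    [0, 0, 0],
    [0, 0, 0],
    [0, 0, 0],
    [0, 0, 0],
    [0, 0, 0],
    [0, 0, 0]
  ],
  "delta_pos": [
    [0, 0, 0.001],
    [0, 0, 0.002],
    [0, 0, 0.003],
    [0, 0, 0.004],
    [0, 0, 0.005],
    [0, 0, 0.005]
  ],
  "gripper": [0.8, 0.8, 0.8, 0.8, 0.8, 0.8]
}}

```text
time: 54.43
position: [0.4321, -0.2399, 0.1886]
tool_rot: [0.715, 0.699, 0.001, 0.001]
ft_force: [-0.1, 0.6, 1.5]
grip_width: 0.0198
grip_force: 44.7
```

Request:
{"name": "arm_command", "arguments": {
  "delta_rot": [
    [0, 0, 0],
    [0, 0, 0],
    [0, 0, 0],
    [0, 0, 0]
  ],
  "delta_pos": [
    [0, 0, 0.001],
    [0, 0, 0.002],
    [0, 0, 0.003],
    [0, 0, 0.003]
  ],
  "gripper": [0.8, 0.8, 0.8, 0.8]
}}

```text
time: 54.77
position: [0.4325, -0.2403, 0.1875]
tool_rot: [0.715, 0.699, 0.001, 0.001]
ft_force: [-1.8, 1.6, 13.7]
grip_width: 0.0197
grip_force: 44.8
```

It went down 8 mm and met a hard stop, reading 13.7 N. I'll press slightly more, ease off, and check the corners.

Request:
{"name": "arm_command", "arguments": {
  "delta_rot": [
    [0, 0, 0],
    [0, 0, 0],
    [0, 0, 0],
    [0, 0, 0],
    [0, 0, 0],
    [0, 0, 0],
    [0, 0, 0],
    [0, 0, 0]
  ],
  "delta_pos": [
    [0, 0, 0.001],
    [0, 0, 0.001],
    [0, 0, -0.002],
    [0, 0, -0.006],
    [0, 0, -0.01],
    [0, 0, -0.013],
    [0, 0, -0.013],
    [0, 0, -0.013]
  ],
  "gripper": [0.8, 0.8, 0.8, 0.8, 0.8, 0.8, 0.8, 0.8]
}}

```text
time: 55.43
position: [0.4318, -0.2396, 0.1985]
tool_rot: [0.715, 0.699, 0.001, 0.0]
ft_force: [-0.1, 0.9, -2.7]
grip_width: 0.0199
grip_force: 44.7
```

```bash
python3 g.py .382 -.2385 .1985 -1.3; python3 - <<'E'
from h import *
from rig import viewer
c=viewer.camera("side")["pixels"]; cv2.imwrite("pics/s15f.png",c)
s0=cv2.imread("pics/side0.png"); s14=cv2.imread("pics/s14f.png")
# near lid edge row along columns, gradient in luminance: first drop below 150 from bright lid
for n,i in(("home0",s0),("proud",s14),("now",c)):
    g=i.max(2).astype(int); out=[]
    for u in(310,320,330,340,350):
        col=g[265:312,u]; out.append(265+int(np.argmin(np.diff(col))))
    print(n,out)
E
```

```text
t 55.4 pos [ 0.4318 -0.2396  0.1985] yaw -1.32 F [-0.1  0.9 -2.7] w 0.0199  dpos [0.0, -0.0499, -0.0001] drot [0.08, -0.06, -0.02]
home0 [304, 301, 298, 295, 292]
proud [304, 301, 298, 295, 292]
now [304, 301, 298, 295, 292]
```

```bash
python3 - <<'E'
import cv2
for n in("side0","s14f","s15f"):
    g=cv2.imread(f"pics/{n}.png").max(2); print(n,g[286:306,316].tolist(),g[276:296,346].tolist(), g[236:256,282].tolist())
E
```

```text
side0 [201, 200, 200, 199, 199, 199, 199, 201, 201, 202, 202, 202, 199, 168, 123, 173, 195, 141, 105, 108] [202, 202, 201, 201, 202, 205, 206, 208, 209, 209, 209, 210, 208, 203, 166, 142, 185, 170, 104, 110] [174, 138, 138, 138, 139, 141, 173, 209, 218, 216, 197, 174, 174, 173, 174, 174, 198, 186, 139, 178]
s14f [222, 222, 223, 223, 223, 224, 225, 226, 227, 226, 215, 168, 115, 76, 90, 190, 219, 159, 119, 121] [226, 228, 229, 230, 229, 228, 228, 228, 227, 225, 225, 212, 167, 113, 70, 127, 204, 191, 118, 125] [234, 234, 234, 211, 158, 158, 158, 158, 158, 157, 144, 130, 130, 129, 131, 129, 141, 152, 149, 148]
s15f [222, 222, 221, 222, 224, 224, 224, 224, 225, 226, 227, 227, 224, 190, 139, 195, 220, 159, 119, 122] [223, 224, 226, 228, 228, 230, 229, 229, 229, 228, 226, 227, 226, 223, 190, 163, 210, 191, 118, 124] [234, 234, 234, 234, 211, 158, 158, 158, 158, 157, 143, 129, 130, 129, 130, 130, 144, 144, 121, 136]
```

The edge profile matches the starting one, so the lid is fully home. Backing the hook out, then up.

Request:
{"name": "arm_command", "arguments": {
  "delta_rot": [
    [0, 0, 0],
    [0, 0, 0],
    [0, 0, 0],
    [0, 0, 0],
    [0, 0, 0],
    [0, 0, 0],
    [0, 0, 0],
    [0, 0, 0],
    [0, 0, 0]
  ],
  "delta_pos": [
    [0, -0.006, 0],
    [0, -0.014, 0],
    [0, -0.022, 0],
    [0, -0.03, 0],
    [0, -0.038, 0],
    [0, -0.046, 0],
    [0, -0.05, 0],
    [0, -0.05, 0],
    [0, -0.05, 0]
  ],
  "gripper": [0.8, 0.8, 0.8, 0.8, 0.8, 0.8, 0.8, 0.8, 0.8]
}}

```text
time: 56.23
position: [0.3819, -0.2388, 0.1988]
tool_rot: [0.715, 0.699, 0.001, 0.001]
ft_force: [0.8, -0.8, -1.5]
grip_width: 0.0194
grip_force: 44.7
```

Request:
{"name": "arm_command", "arguments": {
  "delta_rot": [
    [0, 0, 0],
    [0, 0, 0],
    [0, 0, 0],
    [0, 0, 0],
    [0, 0, 0],
    [0, 0, 0],
    [0, 0, 0]
  ],
  "delta_pos": [
    [0, 0, -0.01],
    [0, 0, -0.025],
    [0, 0, -0.045],
    [0, 0, -0.065],
    [0, 0, -0.08],
    [0, 0, -0.08],
    [0, 0, -0.08]
  ],
  "gripper": [0.8, 0.8, 0.8, 0.8, 0.8, 0.8, 0.8]
}}

```text
time: 56.82
position: [0.3824, -0.239, 0.2791]
tool_rot: [0.715, 0.699, 0.001, 0.002]
ft_force: [-0.1, 0.1, -2.2]
grip_width: 0.0198
grip_force: 44.7
```

```bash
python3 g.py .6205 -.257 .28 -10.4
```

```text
t 56.8 pos [ 0.3824 -0.239   0.2791] yaw -1.30 F [-0.1  0.1 -2.2] w 0.0198  dpos [-0.0126, 0.2384, -0.0001] drot [0.2, 0.03, 9.1]
```

Request:
{"name": "arm_command", "arguments": {
  "delta_rot": [
    [0, 0, 1],
    [0, 0, 2],
    [0, 0, 3],
    [0, 0, 5],
    [0, 0, 7],
    [0, 0, 9],
    [0, 0, 9.1],
    [0, 0, 9.1],
    [0, 0, 9.1],
    [0, 0, 9.1],
    [0, 0, 9.1],
    [0, 0, 9.1]
  ],
  "delta_pos": [
    [-0.001, 0.01, 0],
    [-0.002, 0.03, 0],
    [-0.003, 0.06, 0],
    [-0.005, 0.09, 0],
    [-0.006, 0.12, 0],
    [-0.008, 0.15, 0],
    [-0.01, 0.18, 0],
    [-0.011, 0.21, 0],
    [-0.012, 0.23, 0],
    [-0.0125, 0.238, 0],
    [-0.0125, 0.238, 0],
    [-0.0125, 0.238, 0]
  ],
  "gripper": [0.8, 0.8, 0.8, 0.8, 0.8, 0.8, 0.8, 0.8, 0.8, 0.8, 0.8, 0.8]
}}

```text
time: 57.82
position: [0.6181, -0.256, 0.2771]
tool_rot: [0.768, 0.64, -0.0, -0.002]
ft_force: [0.0, 0.3, -2.1]
grip_width: 0.0199
grip_force: 44.7
```

Request:
{"name": "arm_command", "arguments": {
  "delta_rot": [
    [0, 0, 0],
    [0, 0, 0],
    [0, 0, 0]
  ],
  "delta_pos": [
    [0, 0, 0],
    [0, 0, 0],
    [0, 0, 0]
  ],
  "gripper": [0.8, 0.8, 0.8]
}}

```text
time: 58.07
position: [0.6184, -0.2567, 0.2795]
tool_rot: [0.769, 0.64, 0.001, 0.0]
ft_force: [-0.2, -0.6, -1.9]
grip_width: 0.0197
grip_force: 44.7
```

```bash
python3 g.py .621 -.2572 .118 -10.4
```

```text
t 58.1 pos [ 0.6184 -0.2567  0.2795] yaw -10.46 F [-0.2 -0.6 -1.9] w 0.0197  dpos [-0.0002, 0.0024, 0.1615] drot [0.08, -0.05, -0.06]
```

Request:
{"name": "arm_command", "arguments": {
  "delta_rot": [
    [0, 0, 0],
    [0, 0, 0],
    [0, 0, 0],
    [0, 0, 0],
    [0, 0, 0],
    [0, 0, 0],
    [0, 0, 0],
    [0, 0, 0],
    [0, 0, 0],
    [0, 0, 0],
    [0, 0, 0],
    [0, 0, 0]
  ],
  "delta_pos": [
    [0, 0.002, 0.01],
    [0, 0.002, 0.025],
    [0, 0.002, 0.04],
    [0, 0.002, 0.055],
    [0, 0.002, 0.075],
    [0, 0.002, 0.095],
    [0, 0.002, 0.115],
    [0, 0.002, 0.135],
    [0, 0.002, 0.148],
    [0, 0.002, 0.156],
    [0, 0.002, 0.16],
    [0, 0.002, 0.16]
  ],
  "gripper": [0.8, 0.8, 0.8, 0.8, 0.8, 0.8, 0.8, 0.8, 0.8, 0.8, 0.8, 0.8]
}}

```text
time: 59.07
position: [0.6212, -0.2567, 0.1182]
tool_rot: [0.768, 0.64, 0.001, -0.0]
ft_force: [0.1, 0.1, -2.7]
grip_width: 0.0195
grip_force: 44.7
```

Request:
{"name": "arm_command", "arguments": {
  "delta_rot": [
    [0, 0, 0],
    [0, 0, 0],
    [0, 0, 0],
    [0, 0, 0],
    [0, 0, 0]
  ],
  "delta_pos": [
    [0, 0, 0.001],
    [0, 0, 0.002],
    [0, 0, 0.003],
    [0, 0, 0.004],
    [0, 0, 0.004]
  ],
  "gripper": [0.8, 0.8, 0.8, 0.8, 0.8]
}}

```text
time: 59.48
position: [0.6222, -0.2572, 0.1159]
tool_rot: [0.768, 0.64, 0.001, 0.001]
ft_force: [0.6, 0.4, 0.0]
grip_width: 0.0199
grip_force: 44.7
```

Seated, and the load is off. Open, rise, and retreat.

Request:
{"name": "arm_command", "arguments": {
  "delta_rot": [
    [0, 0, 0],
    [0, 0, 0],
    [0, 0, 0],
    [0, 0, 0],
    [0, 0, 0],
    [0, 0, 0],
    [0, 0, 0],
    [0, 0, 0],
    [0, 0, 0],
    [0, 0, 0],
    [0, 0, 0],
    [0, 0, 0]
  ],
  "delta_pos": [
    [0, 0, 0],
    [0, 0, 0],
    [0, 0, 0],
    [0, 0, 0],
    [0, 0, -0.015],
    [0, 0, -0.04],
    [0, 0, -0.07],
    [0, 0, -0.1],
    [0, 0, -0.13],
    [0, 0, -0.17],
    [0, 0, -0.2],
    [0, 0, -0.2]
  ],
  "gripper": [0, 0, 0, 0, 0, 0, 0, 0, 0, 0, 0, 0]
}}

```text
time: 60.48
position: [0.6249, -0.2591, 0.3241]
tool_rot: [0.768, 0.64, 0.003, 0.008]
ft_force: [0.6, -0.4, 1.5]
grip_width: 0.0433
grip_force: 0.0
```

```bash
python3 g.py .36 -.45 .33 -10.4; python3 - <<'E'
import cv2,numpy as np
from rig import viewer
c=viewer.camera("side")["pixels"]; cv2.imwrite("pics/s16f.png",c)
s=cv2.imread("pics/side0.png")
for n,i in(("start",s),("now",c)):
    g=i.max(2); m=(g<70).astype(np.uint8)[210:260,385:412]; q=cv2.moments(m,True); print(n,"grip",q["m00"],q["m10"]/q["m00"]+385,q["m01"]/q["m00"]+210,"edge",g[286:306,316].tolist())
E
```

```text
t 60.5 pos [ 0.6249 -0.2591  0.3241] yaw -10.40 F [ 0.6 -0.4  1.5] w 0.0433  dpos [-0.2357, -0.226, -0.0085] drot [0.96, 0.28, -0.01]
start grip 380.0 398.16315789473686 233.4157894736842 edge [201, 200, 200, 199, 199, 199, 199, 201, 201, 202, 202, 202, 199, 168, 123, 173, 195, 141, 105, 108]
now grip 383.0 399.3968668407311 233.4621409921671 edge [216, 215, 215, 217, 218, 218, 218, 219, 219, 220, 222, 222, 218, 184, 133, 188, 212, 153, 115, 117]
```

The lifter hangs as it did at the start (1 px aside, same height), the lid edge still matches home, and the arm is clear. Handing in.

```bash
python3 -c "
from rig import robot
print(robot.hand_in())"
```

```text
the job is handed in; nothing more can be done
None
```

I handed the job in at about 60 s, with no verdict returned: both tins stand upright in the chamber, the lid is back on and pressed fully home (the camera view matches the start), and the lifter hangs in its stand about 2 mm from where it began.

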